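# Dock the slide case against the roller switch

## Robot

A 6-joint arm with a two-finger parallel gripper is mounted at the origin on a cart in front of the work surface, level with it; the furniture and walls round the work are solid. World frame = base frame: x ahead of the robot, y to its left, z up, the work surface at z = 0. Lengths are in m, angles in degrees, forces in N, time in s.
With the tool pointing down it reaches from about 0.325 to 0.925 m from the base axis. Payload 3.1 kg.
Tool frame: the origin (TCP) lies between the finger pads; the fingertips stand 22 mm ahead of it and the grasp point (between the pads) lies 3 mm ahead of it (manip.tip_extent is the distance from the TCP to the fingertips, in m); x points along the fingers, z is the direction in which the jaws open and shut, and the axes are right-handed (so a half turn about x gives the same grasp; the last joint's range is limited). The gripper opens to 85 mm and grips with 20 to 120 N. Pads are 22 mm wide; open, the fingers measure 114 mm over their backs; the gripper's body (76 mm by 85 mm) begins 54 mm behind the grasp point. The pads swing forward as they close: fully open they stand 13 mm farther back than shut.
Start: joints at [-76.731, 12.427, 92.441, -0, 75.132, -6.429], TCP at [0.211, -0.588, 0.253] pointing down, gripper open.
Joint ranges: [-157.48, 157.48], [-44.54, 120.13], [17.64, 146.25], [-64.5, 244.5], [7.68, 150.69], [-147.95, 147.95]. Speed limits (degrees/s): [159.86, 159.86, 180, 180, 180, 180].

## Interface

Orientations are given as a 3x3 rotation matrix whose columns are the frame's x, y, z axes.
In Python, from bench import manip gives the robot as it stands.
- The arm moves only by the shell command python3 -m pendant 'ROWS' [OPENING] [FORCE]. ROWS is JSON, a list that holds one entry, the list of rows, each a list of 4 numbers: the shift along the tool's x, y, z in mm, then the turn about the tool's x in degrees. A call has 1 to 12 rows; each row shifts and turns the pose as measured when the row begins, along the tool's axes as they then stand; what a row does not reach is not made up. A row lasts 1/10 s, in which the tool goes at most 50 mm and 8.59 degrees, less where a joint would pass 70% of its speed; a pose out of reach is approached as far as the arm can. A call is refused whole if a number of a shift passes 50 or a number of a turn 8.59, either way. A call with a gripper value outside its range is refused whole. OPENING is the opening, from 0 (shut) to 1 (fully open), set as the call begins (- or left out, the last holds). The fingers move at their own pace and stop on an object; FORCE is the grip in N (left out, the last holds). Time passes only in rows, so rows that do not move let the fingers close. It gives the time, the measured TCP pose, the force and the opening at its end, in the units of the state.
- manip.state(): the state, without advancing time (a new reading comes with each control period).
- manip.snapshot(name): name is "scene" or "top" or "wrist"; returns the picture (384x512x3 uint8, red, green, blue); there is no depth.
- manip.camera_params(name): a dict with "fx", "fy", "cx", "cy" (pixels), "R" (3x3) and "t" (3): a world point X has camera coordinates R X + t; the wrist camera has in their place "hand_eye" (4x4, takes a point from camera to tool coordinates, whose origin is the TCP and whose axes are the tool frame's). Camera axes: x right, y down, z forward; pixel columns grow to the right and rows downward; lengths in m; the calibration is good to about 2 mm. A picture is of the moment at which its call begins: read the wrist's pose just before it. camera_params takes no time and is no camera call.
- manip.finish_job(): hands the job in, once; it reports no verdict.
The state is a dict: "t": time; "joint_positions": joint angles; "dq": joint speeds; "tau": joint torques, N m; "position": TCP position; "tcp_rot": TCP orientation; "contact_force": force on the tool from outside, world axes, zero at the start; "moment": the same for the moment, N m; "opening": finger opening in m.
Only numpy, scipy, OpenCV 4.12 (cv2) and the standard library are available. Lean on these libraries where they do the work, as an engineer would, in place of code of your own. Each camera call takes 0.05 s, during which the arm holds its last target.

## Task

Take the flat slide case from its sloped rest and stand it upright on its long thin lower edge in the open end of the dock's lane, clear of the roller. Then push it along the lane so that it swings the switch's roller arm aside and trips it, and leave it standing there, released, with the arm held tripped by the case. Leave the cup, wash bottles, timer and tape where they are.

Things in the scene. Friction and masses are not known exactly. Their poses are not given: they have to be found in the camera images.
- slide_case: slide case: flat closed white box, grey seam, 150 long, 110 high, 22 mm thick, about 0.3 kg, rigid. Origin: middle of its lower long thin face (150 x 22). z to the upper edge, y along its length, x across its thickness. At the start it leans on the rest 30 degrees from vertical, upper edge toward the rest's -x; only its lower 55 mm are backed, the upper half is free on both faces.
- rest: fixed sloped rest: white base 130 (x) x 150 (y) x 10 mm, grey sloped plate and ledge 130 mm wide that carry the case's lower edge 45 mm above the desk, plate top 86 mm high. A lip in front of the case's lower edge stands 8 mm above the ledge: draw the case out along its own z before turning it. Origin: centre of the underside; the case's lower edge is at x = +35 mm, and it leans to -x.
- dock: fixed aluminium dock: base plate 300 mm long (y), x from -96 to +44 mm, 6 mm thick. Origin on the desk under the middle of the lane; z up, lane along y. Lane 36 mm wide between a front lip (inner face x = -18 mm, top z = 22) and the fence (inner face x = +18 mm, top z = 60). Open at y = +150 mm. Black switch body before the lip: x -88 to -36, y -88 to -20, top z = 36 mm (its arm 54).
- lane_floor (a point): middle of the lane floor, 6 mm above the desk, at dock x = 0, y = 0. With the case's middle at dock y = +30 mm or more the case is clear of the roller; from about y = 0 its end pushes the roller toward -y and out of the lane; from y = -34 mm to the stop the roller lies on the case's side face, presses it gently toward the fence, and the case stays put.
- lane_stop (a point): middle of the end stop's face, at dock x = 0, y = -140 mm, 26 mm above the desk (stop top z = 46 mm); it closes the lane. The case touches it with its middle at dock y = -65 mm.
- roller (a point): centre of the switch's black roller (18 mm diameter, 14 mm high, upright axis, 36 mm above the desk) at the end of the 50 mm steel arm; at rest it stands in the lane at dock x = +5, y = -80 mm.
- roller_arm (a joint): swing of the roller arm about its upright shaft (dock x = -44, y = -70 mm): 0 at rest, across the lane; grows as the roller is pushed toward dock -y and out of the lane; trips at 0.45 rad; about 0.7 to 1.0 with the case past it; limit 1.25. A light spring (0.5 to 2 N at the roller) brings it back.
- sample_cup: bystander: clear sample cup with yellow lid, 41 mm diameter, 50 mm high, origin under its centre
- timer: bystander: flat bench timer 58 x 64 x 19 mm, origin under its centre
- tape_roll: bystander: tape roll, 98 mm diameter, 25 mm high, origin under its centre
- wash_bottle_left: bystander: cream wash bottle, 74 mm diameter, 218 mm high, origin under its centre
- wash_bottle_right: bystander: white wash bottle with brown patch, 78 mm diameter, 209 mm high, origin under its centre
Things that resemble listed ones, but are neither listed nor needed, are in the scene too. There is more than one size of the slide_case; the job needs the largest.

How it is judged:
By the outcome, as a careful person would: the job done as asked, in the order asked, and still so for the second after the job is handed in, with the robot touching nothing.
It also fails if it takes over 38 s, if anything falls off the work surface, if the arm or the gripper's body presses on something with over 40 N, if the wrist force passes 120 N, or if a joint passes its speed limit or range.

## Working session

There is one attempt and no reset: what is moved stays moved. The work goes in short steps, Python scripts to look and compute and a shell command to move; the robot and the scene stay as the last step left them, time stands still between calls to the robot, and variables do not carry over. Pictures are saved under pics/ and viewed, and the job is handed in when it is done.

```bash
ls; mkdir -p pics
cat > h.py <<'E'
import numpy as np, cv2
from bench import manip
def save(img,name): cv2.imwrite('pics/'+name,img[:,:,::-1])
E
python3 - <<'E'
from h import *
s=manip.state(); print(s)
for n in ['scene','top']:
    save(manip.snapshot(n),n+'0.png'); p=manip.camera_params(n); print(n,p)
print(manip.camera_params('wrist'), manip.tip_extent)
E
```

```text
pics
{'t': 0.0, 'joint_positions': array([-7.67311899e+01,  1.24753961e+01,  9.25297385e+01,  1.13322873e-04,
        7.51297703e+01, -6.42738182e+00]), 'dq': array([ 0.03193263,  0.09020268, -0.03260817, -0.09746873,  0.00430952,
       -0.04772003]), 'tau': array([ 5.32978702e-04, -3.96845305e+01, -3.03853905e+01, -6.00415547e-05,
        9.82931902e-03,  8.31142387e-06]), 'position': array([ 0.21050375, -0.58767703,  0.25197144]), 'tcp_rot': array([[-5.38551577e-04,  9.41493191e-01,  3.37031574e-01],
       [ 2.29211461e-03,  3.37031900e-01, -9.41490438e-01],
       [-9.99997228e-01,  2.65473835e-04, -2.33951936e-03]]), 'contact_force': array([ 0.2385137 ,  0.23351245, -0.6668586 ]), 'moment': array([-0.05141971, -0.01605628, -0.00922111]), 'opening': 0.08513754733425895}
scene {'fx': 392.8629303432132, 'fy': 392.8629303432132, 'cx': 256.4857037275799, 'cy': 190.38980424409704, 'R': array([[-0.76774189, -0.64072333,  0.00678243],
       [-0.34060779,  0.39911934, -0.85128731],
       [ 0.54273264, -0.65587908, -0.524656  ]]), 't': array([0.47552397, 0.21993734, 1.11715473])}
top {'fx': 455.72148277692787, 'fy': 455.72148277692787, 'cx': 260.1090211363528, 'cy': 186.27881429387017, 'R': array([[-0.02226266, -0.99974218,  0.00446523],
       [-0.9841187 ,  0.02112755, -0.17624983],
       [ 0.17611005, -0.0083181 , -0.98433534]]), 't': array([0.06041904, 0.5511342 , 1.62868144])}
{'fx': 273.55991193404475, 'fy': 273.55991193404475, 'cx': 260.9132841756978, 'cy': 193.39115357213603, 'hand_eye': array([[-8.41261801e-04, -2.60321660e-01,  9.65521582e-01,
        -1.20246816e-01],
       [ 1.45022549e-03, -9.65521226e-01, -2.60320301e-01,
         6.42733507e-02],
       [ 9.99998595e-01,  1.18122648e-03,  1.18978123e-03,
         6.01489987e-04],
       [ 0.00000000e+00,  0.00000000e+00,  0.00000000e+00,
         1.00000000e+00]])} 0.022
```

View pics/scene0.png

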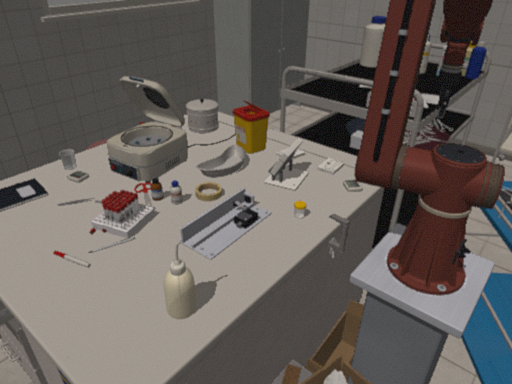

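View pics/top0.png

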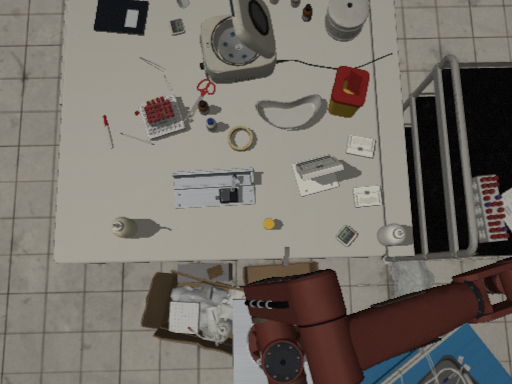

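Run:
```python
import cv2
t=cv2.imread('pics/top0.png'); 
cv2.imwrite('pics/topz1.png',cv2.resize(t[150:225,165:265],None,fx=8,fy=8,interpolation=cv2.INTER_CUBIC))
cv2.imwrite('pics/topz2.png',cv2.resize(t[130:205,285:385],None,fx=8,fy=8,interpolation=cv2.INTER_CUBIC))
s=cv2.imread('pics/scene0.png')
cv2.imwrite('pics/scz.png',cv2.resize(s[130:260,175:375],None,fx=4,fy=4,interpolation=cv2.INTER_CUBIC))
```

```text
(no output)
```

View pics/topz1.png

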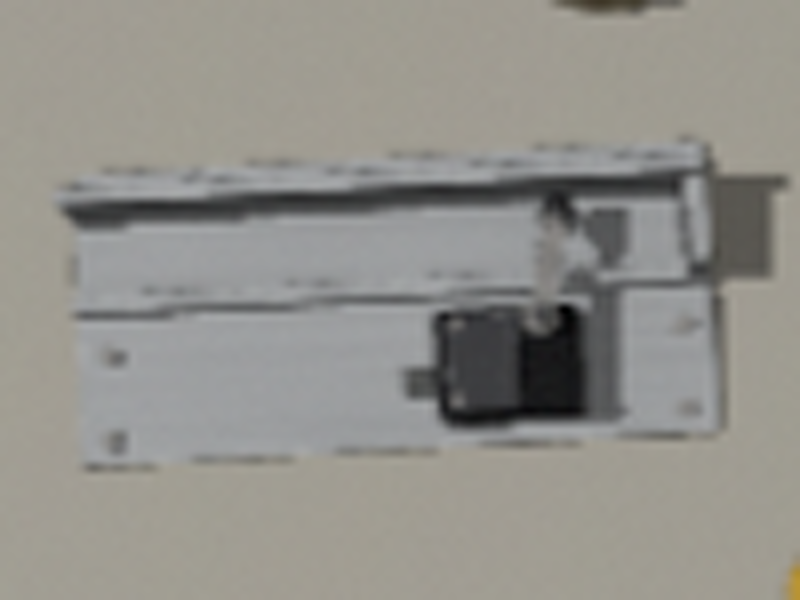

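View pics/topz2.png

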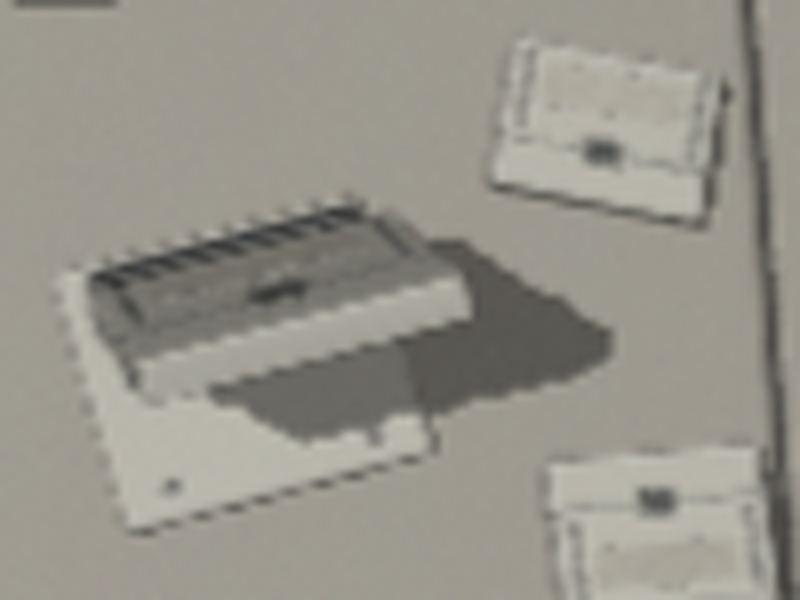

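View pics/scz.png

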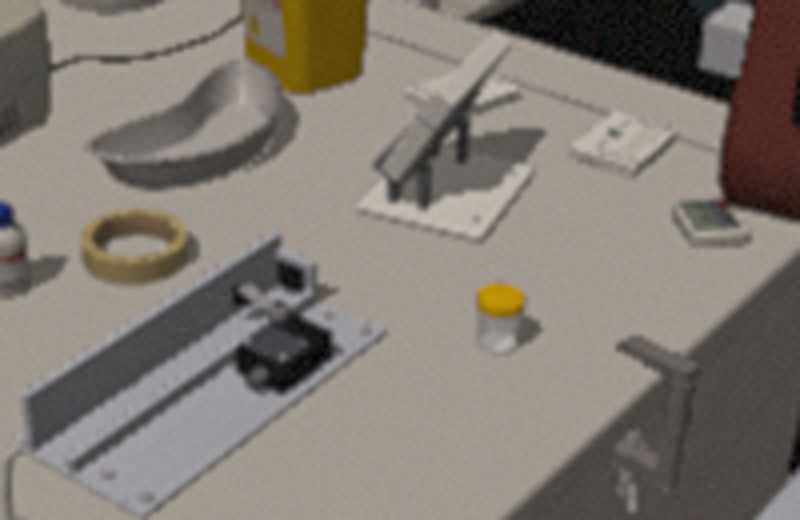

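```bash
cat >> h.py <<'E'
from scipy.optimize import least_squares
def Rz(a): c,s=np.cos(a),np.sin(a); return np.array([[c,-s,0],[s,c,0],[0,0,1]])
def Ry(a): c,s=np.cos(a),np.sin(a); return np.array([[c,0,s],[0,1,0],[-s,0,c]])
P={n:manip.camera_params(n) for n in ['scene','top','wrist']}
def proj(cam,X,Rt=None):
    p=P[cam]; X=np.atleast_2d(X)
    R,t=(p['R'],p['t']) if Rt is None else Rt
    c=X@R.T+t
    return np.c_[p['fx']*c[:,0]/c[:,2]+p['cx'],p['fy']*c[:,1]/c[:,2]+p['cy']]
def wristRt(pos,rot):
    H=P['wrist']['hand_eye']; T=np.eye(4); T[:3,:3]=rot; T[:3,3]=pos
    W=np.linalg.inv(T@H); return W[:3,:3],W[:3,3]
def fit(obs,x0,model):  # obs: (cam,[pts mm],[px],Rt)
    f=lambda v: np.concatenate([(proj(c,model(v,np.array(X,float)/1000),Rt)-np.array(p)).ravel() for c,X,p,Rt in obs])
    r=least_squares(f,x0,loss='soft_l1'); return r.x,r.fun.reshape(-1,2)
planar=lambda v,X: X@Rz(v[2]).T+np.array([v[0],v[1],0])
leanR=Ry(np.radians(-30))
case=lambda v,X: (X@leanR.T)@Rz(v[2]).T+np.array([v[0],v[1],v[3]])
E
cat > fit1.py <<'E'
from h import *
z1=lambda L:[((u+.5)/8-.5+165,(v+.5)/8-.5+150) for u,v in L]
z2=lambda L:[((u+.5)/8-.5+285,(v+.5)/8-.5+130) for u,v in L]
zs=lambda L:[((u+.5)/4-.5+175,(v+.5)/4-.5+130) for u,v in L]
x,r=fit([('top',[(-96,150,6),(-96,-150,6),(18,150,60)],z1([(85,467),(720,432),(65,207)]),None),
 ('scene',[(-96,150,6),(-96,-150,6),(18,150,60)],zs([(145,512),(383,333),(30,402)]),None)],[.5,.1,0],planar)
print('dock',x[:2],np.degrees(x[2]),r.round(1).tolist())
x,r=fit([('top',[(-65,75,10),(-65,-75,10),(65,75,10)],z2([(133,530),(435,450),(58,272)]),None),
 ('scene',[(-65,75,10),(-65,-75,10)],zs([(360,205),(482,240)][:2]),None)],[.5,-.2,0],planar)
print('rest',x[:2],np.degrees(x[2]),r.round(1).tolist())
x,r=fit([('top',[(-11,75,110),(-11,-75,110),(11,75,110),(11,-75,110)],z2([(145,395),(470,318),(138,360),(460,280)]),None)],[.53,-.2,0.2,.045],case)
print('case',x,np.degrees(x[2]),r.round(1).tolist())
E
python3 fit1.py
```

```text
dock [0.58557927 0.22195202] 2.193844290331891 [[-0.2, 0.2], [0.5, -0.2], [-1.2, -0.0], [-0.0, 0.9], [1.2, -0.9], [-0.4, -1.3]]
rest [ 0.60246555 -0.16084397] 13.442268000819722 [[-0.7, -0.6], [-0.1, -0.5], [-0.5, -1.0], [29.7, 7.5], [13.1, -18.5]]
case [ 0.64460773 -0.16423735  0.22105189  0.0049507 ] 12.665340358128264 [[0.2, 0.7], [-0.3, 0.5], [-0.0, -0.6], [0.1, -0.5]]
```

```bash
sed -i "s/\[(-65,75,10),(-65,-75,10)\],zs(\[(360,205),(482,240)\]\[:2\])/[(-65,75,10),(65,75,10),(-65,-75,10)],zs([(482,240),(360,205),(533,168)])/" fit1.py; python3 fit1.py
python3 - <<'E'
from h import *
x=[0.6025,-.1608]
s=manip.state(); print(s['position'])
E
```

```text
dock [0.58557927 0.22195202] 2.193844290331891 [[-0.2, 0.2], [0.5, -0.2], [-1.2, -0.0], [-0.0, 0.9], [1.2, -0.9], [-0.4, -1.3]]
rest [ 0.59959129 -0.16130324] 14.038922621176384 [[-0.3, 0.3], [0.2, -0.0], [-0.4, -0.0], [0.2, -1.1], [-1.0, -0.1], [0.9, -0.5]]
case [ 0.64460773 -0.16423735  0.22105189  0.0049507 ] 12.665340358128264 [[0.2, 0.7], [-0.3, 0.5], [-0.0, -0.6], [0.1, -0.5]]
[ 0.21052456 -0.58774114  0.25206022]
```

```bash
python3 -m pendant '[[[-50,0,0,0],[-50,0,0,0],[0,42,-23,-7],[0,38,-32,-7]]]' 1 30
python3 - <<'E'
from h import *
s=manip.state(); print(s['t'],s['position'],s['tcp_rot'][:,2],s['tcp_rot'][:,0])
E
```

```text
t: 0.5
position: [0.2597, -0.5065, 0.3496]
tcp_rot: [[-0.003, 0.832, 0.555], [0.012, 0.555, -0.832], [-1.0, 0.004, -0.012]]
contact_force: [0.3, -0.1, 0.1]
opening: 0.0854
0.5 [ 0.2596617  -0.50646446  0.34962316] [ 0.55491935 -0.83181623 -0.01209449] [-0.00309545  0.01247363 -0.99991741]
```

```bash
cat >> h.py <<'E'
def rem(target,yawz):
    "remaining shift in tool axes mm, turn deg so that tool z points at world yaw yawz"
    s=manip.state(); R=s['tcp_rot']; d=R.T@(np.array(target)-s['position'])*1000
    y=np.degrees(np.arctan2(R[1,2],R[0,2])); t=-(yawz-y+180)%360-180 if 0 else -(((yawz-y)+180)%360-180)
    print('t',round(s['t'],2),'pos',s['position'].round(4),'yawz',round(y,2),'tilt x-axis',R[:,0].round(4),'F',s['contact_force'].round(1),'open',round(s['opening'],4))
    print('rem shift',d.round(1),'turn',round(t,2))
E
python3 - <<'E'
from h import *
rem([.585,-.19,.33],14)
E
```

```text
t 0.5 pos [ 0.2597 -0.5065  0.3496] yawz -56.29 tilt x-axis [-0.0031  0.0125 -0.9999] F [ 0.3 -0.1  0.1] open 0.0854
rem shift [ 22.6 446.2 -82.5] turn -70.29
```

```bash
python3 -m pendant '[[[2,45,-8,0],[2,45,-8,0],[2,45,-8,0],[2,45,-8,0],[2,45,-8,0],[2,45,-8,0],[2,45,-8,0],[2,45,-8,0],[2,45,-8,0],[0,40,-8,0]]]' >/dev/null; python3 -c "
from h import *
rem([.585,-.19,.33],14)"; python3 -m pendant '[[[0,0,0,-8],[0,0,0,-8],[0,0,0,-8],[0,0,0,-8],[0,0,0,-8],[0,0,0,-8],[0,0,0,-8],[0,0,0,-8],[0,0,0,-6],[0,0,0,0]]]' >/dev/null;  python3 -c "
from h import *
rem([.585,-.19,.33],14)"
```

```text
t 1.5 pos [ 0.5931 -0.1767  0.3306] yawz -56.4 tilt x-axis [-0.0067  0.0129 -0.9999] F [ 0.4 -0.8  1. ] open 0.0853
rem shift [  0.5 -14.1   6.6] turn -70.4
t 2.5 pos [ 0.594  -0.1675  0.3209] yawz 17.15 tilt x-axis [-0.0204  0.0209 -0.9996] F [-0.1 -0.  -0.3] open 0.0856
rem shift [ -9.4 -18.6 -15.4] turn 3.15
```

Run:
```python
from h import *
s=manip.state(); np.savez('w1.npz',p=s['position'],R=s['tcp_rot'])
im=manip.snapshot('wrist'); save(im,'w1.png')
cv2.imwrite('pics/w1z.png',cv2.resize(im[:,:,::-1],(800,600),interpolation=cv2.INTER_CUBIC))
```

```text
(no output)
```

View pics/w1z.png

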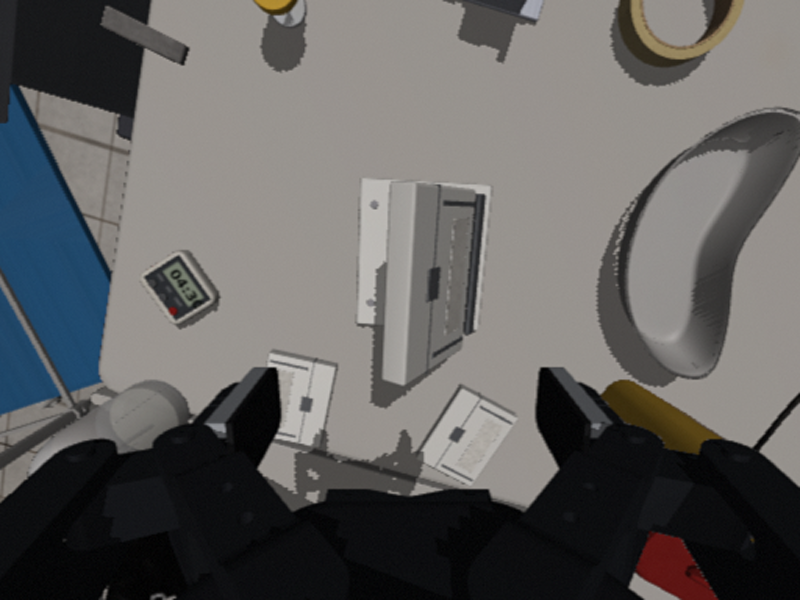

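Run:
```python
import cv2
t=cv2.imread('pics/w1.png'); 
cv2.imwrite('pics/w1c.png',cv2.resize(t[105:255,220:330],None,fx=4,fy=4,interpolation=cv2.INTER_CUBIC))
```

```text
(no output)
```

View pics/w1c.png

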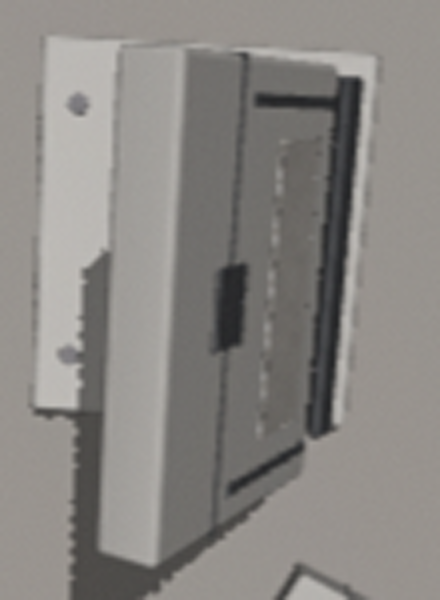

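```bash
cat > fit2.py <<'E'
exec(open('fit1.py').read())
d=np.load('w1.npz'); Rt=wristRt(d['p'],d['R'])
zw=lambda L:[((u+.5)/4-.5+220,(v+.5)/4-.5+105) for u,v in L]
ct=[(-11,75,110),(11,75,110),(-11,-75,110),(11,-75,110)]
cw=('wrist',ct,zw([(121,45),(187,49),(100,550),(156,567)]),Rt)
ctop=('top',[(-11,75,110),(-11,-75,110),(11,75,110),(11,-75,110)],z2([(145,395),(470,318),(138,360),(460,280)]),None)
print('--- wrist')
x,r=fit([('wrist',[(-65,75,10),(-65,-75,10),(65,75,10)],zw([(45,38),(33,410),(378,55)]),Rt)],[.6,-.16,.24],planar); print('rest w',x[:2],np.degrees(x[2]),r.round(1).tolist())
for o in ([cw],[cw,ctop]):
    x,r=fit(o,[.63,-.16,.24,.045],case); print('case',x,np.degrees(x[2]),r.round(1).tolist())
E
python3 fit2.py
```

```text
dock [0.58557927 0.22195202] 2.193844290331891 [[-0.2, 0.2], [0.5, -0.2], [-1.2, -0.0], [-0.0, 0.9], [1.2, -0.9], [-0.4, -1.3]]
rest [ 0.59959129 -0.16130324] 14.038922621176384 [[-0.3, 0.3], [0.2, -0.0], [-0.4, -0.0], [0.2, -1.1], [-1.0, -0.1], [0.9, -0.5]]
case [ 0.64460773 -0.16423735  0.22105189  0.0049507 ] 12.665340358128264 [[0.2, 0.7], [-0.3, 0.5], [-0.0, -0.6], [0.1, -0.5]]
--- wrist
rest w [ 0.6013374  -0.16192513] 14.190939267694006 [[-0.8, -0.5], [-0.2, 0.8], [1.2, -0.1]]
case [ 0.63727442 -0.15920288  0.24555973  0.0387399 ] 14.069536130286222 [[-0.4, 0.2], [0.4, -0.1], [-0.6, -0.3], [0.6, 0.1]]
case [ 0.63727205 -0.1592051   0.24371001  0.03862366] 13.9635552716786 [[-0.3, 0.1], [0.5, -0.2], [-0.7, -0.4], [0.5, 0.0], [0.3, 1.3], [0.4, -0.0], [-0.1, -0.1], [0.7, -1.1]]
```

```bash
python3 -m pendant '[[[0,0,0,3],[0,0,0,0],[40,0,0,0],[40,0,0,0],[0,0,0,0]]]' >/dev/null;  python3 -c "
from h import *
rem([.5943,-.1699,.117],14)"
```

```text
t 3.05 pos [ 0.5933 -0.1662  0.2404] yawz 13.62 tilt x-axis [-0.0171  0.0195 -0.9997] F [-0.7  0.2 -1.2] open 0.0853
rem shift [123.3  -6.7   1.6] turn -0.38
```

```bash
python3 -m pendant '[[[30,-2,0,0],[30,-2,0,0],[30,-2,1,0],[0,0,0,0]]]' >/dev/null;  python3 -c "
from h import *
rem([.5943,-.1699,.117],14)
s=manip.state(); np.savez('w2.npz',p=s['position'],R=s['tcp_rot'])
im=manip.snapshot('wrist'); save(im,'w2.png')
im=manip.snapshot('scene'); save(im,'s2.png')
cv2.imwrite('pics/s2z.png',cv2.resize(im[100:250,230:390,::-1],None,fx=5,fy=4.0,interpolation=cv2.INTER_CUBIC))
"
```

```text
t 3.45 pos [ 0.5979 -0.1717  0.155 ] yawz 13.56 tilt x-axis [-0.0097  0.0164 -0.9998] F [-1.4  0.1 -0.9] open 0.0857
rem shift [38.   1.9 -2.9] turn -0.44
```

View pics/w2.png

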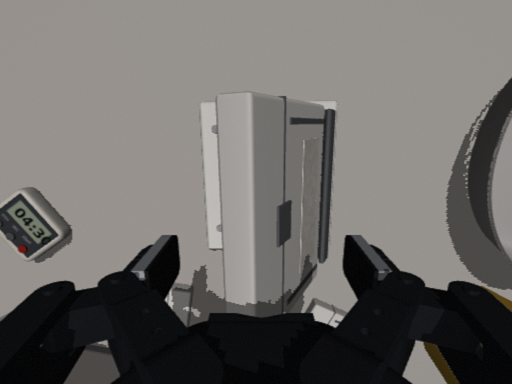

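View pics/s2z.png

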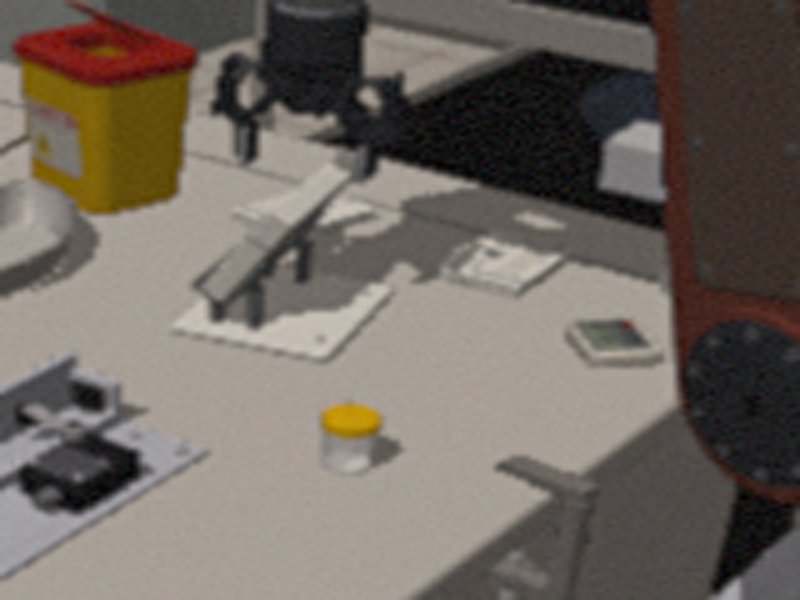

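```bash
python3 -m pendant '[[[19,1,-2,0],[19,1,-2,0],[0,0,0,0],[0,0,0,0]]]' >/dev/null;  python3 -c "
from h import *
rem([.5943,-.1699,.117],14)
s=manip.state(); 
im=manip.snapshot('wrist'); save(im,'w3.png')
"
```

```text
t 3.95 pos [ 0.6058 -0.1748  0.136 ] yawz 13.58 tilt x-axis [ 0.0195  0.0045 -0.9998] F [ 1.3 -1.3  0.1] open 0.0854
rem shift [ 18.8   7.4 -10.4] turn -0.42
```

View pics/w3.png

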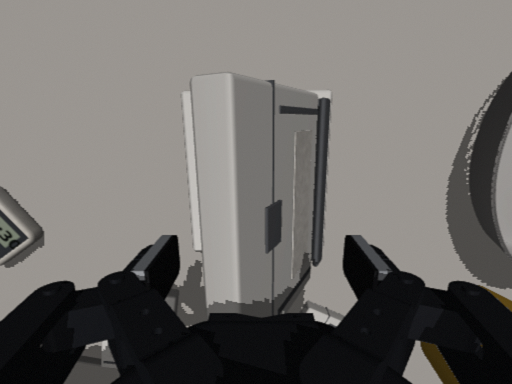

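```bash
python3 -c "
from h import *
s=manip.state(); print(s['joint_positions'].round(2),s['dq'].round(2),s['tau'].round(1),s['moment'])"
```

```text
[-22.77  19.34  97.27   0.75  62.45 -36.69] [-0.04  0.07  0.3   0.05 -0.44 -0.02] [ -0.  -40.7 -26.6   0.   -0.    0. ] [ 0.03970713  0.01236447 -0.06803004]
```

```bash
python3 -m pendant '[[[0,0,0,0]]]' ; python3 -m pendant '[[[5,0,0,0]]]'; python3 -m pendant '[[[5,0,0,0]]]'; python3 -c "
from h import *
rem([.5943,-.1699,.117],14)
s=manip.state(); print(s['joint_positions'].round(2),s['dq'].round(2),s['tau'].round(1),s['moment'])"
```

```text
t: 4.1
position: [0.6069, -0.1752, 0.1382]
tcp_rot: [[0.022, -0.235, 0.972], [0.003, 0.972, 0.235], [-1.0, -0.002, 0.022]]
contact_force: [-1.3, -0.1, -0.0]
opening: 0.0853
t: 4.2
position: [0.6087, -0.1759, 0.1357]
tcp_rot: [[0.027, -0.235, 0.972], [0.001, 0.972, 0.235], [-1.0, -0.005, 0.026]]
contact_force: [-0.1, 0.4, 0.1]
opening: 0.0857
t: 4.3
position: [0.6094, -0.1761, 0.1315]
tcp_rot: [[0.028, -0.235, 0.972], [0.001, 0.972, 0.235], [-1.0, -0.006, 0.028]]
contact_force: [0.3, 0.3, -0.5]
opening: 0.0855
t 4.3 pos [ 0.6094 -0.1761  0.1315] yawz 13.59 tilt x-axis [ 2.820e-02  9.000e-04 -9.996e-01] F [ 0.3  0.3 -0.5] open 0.0855
rem shift [ 14.    9.6 -13.6] turn -0.41
[-22.75  19.8   97.23   0.76  61.5  -36.69] [ 0.15  3.16  0.49 -0.   -5.04  0.07] [ -0.  -42.6 -27.8   0.   -0.1   0. ] [-0.01592265  0.02982369 -0.02215553]
```

```bash
for i in 1 2 3; do python3 -m pendant '[[[0,0,0,0]]]' >/dev/null; python3 -c "
from h import *
s=manip.state(); print(s['position'].round(4),s['tcp_rot'][:,0].round(4),s['joint_positions'].round(2),s['dq'].round(2),s['contact_force'].round(1))"; done
```

```text
[ 0.609  -0.1759  0.1308] [ 0.0272  0.0013 -0.9996] [-22.75  19.84  97.26   0.76  61.49 -36.69] [ 0.07 -0.38 -0.41 -0.05  0.17  0.09] [-0.1  0.7  0. ]
[ 0.609  -0.1759  0.1306] [ 0.0268  0.0014 -0.9996] [-22.75  19.86  97.27   0.76  61.49 -36.69] [-0.09  0.23  0.35  0.02  0.02 -0.02] [ 0.2 -0.2 -0.2]
[ 0.6088 -0.1758  0.1303] [ 0.0263  0.0017 -0.9997] [-22.75  19.88  97.28   0.77  61.5  -36.69] [-0.    0.06 -0.01 -0.08 -0.05  0.07] [0.4 0.  0.2]
```

```bash
python3 -m pendant '[[[3,2,-3,0],[3,2,-3,0],[3,2,-3,0],[3,2,-3,0]]]' >/dev/null;  python3 -c "
from h import *
rem([.5943,-.1699,.117],14)
"
```

```text
t 5.0 pos [ 0.5947 -0.1706  0.1171] yawz 13.58 tilt x-axis [ 0.0264  0.0016 -0.9997] F [ 0.4 -0.6  0.1] open 0.0855
rem shift [ 0.   0.7 -0.2] turn -0.42
```

```bash
python3 -c "
from h import *
s=manip.state(); 
im=manip.snapshot('wrist'); save(im,'w4.png')
im=manip.snapshot('scene')
cv2.imwrite('pics/s4z.png',cv2.resize(im[120:220,240:340,::-1],None,fx=6,fy=6,interpolation=cv2.INTER_CUBIC))
"
```

```text
(no output)
```

View pics/w4.png

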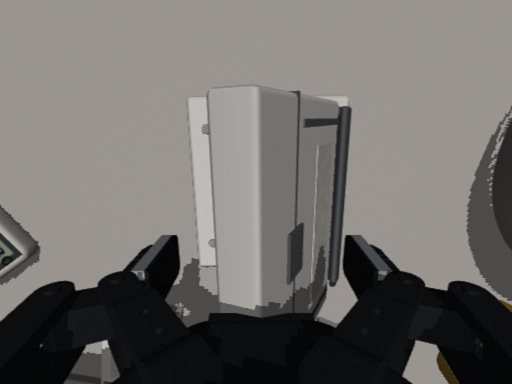

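View pics/s4z.png

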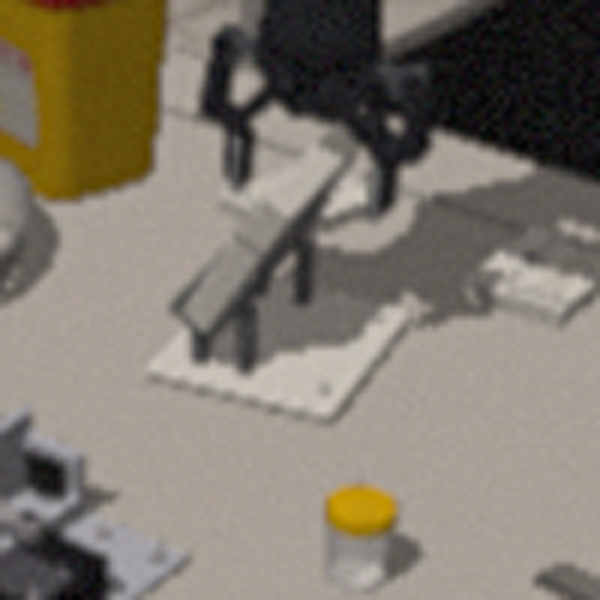

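```bash
python3 -c "
from h import *
s=manip.state(); Rt=wristRt(s['position'],s['tcp_rot'])
v=[.6373,-.1592,.2445,.039]
for X in [(-11,75,110),(11,75,110),(-11,-75,110),(11,-75,110),(11,0,80)]:
    print(X,proj('wrist',case(v,np.array([X])/1000),Rt).round(0))
print(proj('wrist',s['position']+0.003*s['tcp_rot'][:,0],Rt))
"
python3 - <<'E'
import cv2
t=cv2.imread('pics/w4.png'); 
cv2.imwrite('pics/w4c.png',cv2.resize(t[70:330,170:370],None,fx=3,fy=2.3,interpolation=cv2.INTER_CUBIC))
E
```

```text
(-11, 75, 110) [[211.  92.]]
(11, 75, 110) [[263.  88.]]
(-11, -75, 110) [[227. 402.]]
(11, -75, 110) [[264. 423.]]
(11, 0, 80) [[292. 255.]]
[[263.78289495 255.01718678]]
```

View pics/w4c.png

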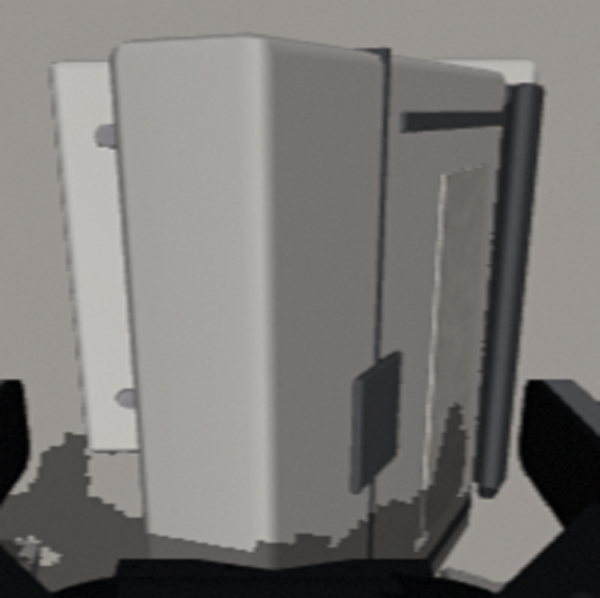

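```bash
python3 -m pendant '[[[0,0,0,0],[0,0,0,0],[0,0,0,0]]]' 0 25;  python3 -m pendant '[[[0,0,0,0]]]'; python3 -c "
from h import *
rem([.5943,-.1699,.117],14)
im=manip.snapshot('scene')
cv2.imwrite('pics/s5z.png',cv2.resize(im[120:220,240:340,::-1],None,fx=6,fy=6,interpolation=cv2.INTER_CUBIC))
im=manip.snapshot('wrist'); save(im,'w5.png')
"
```

```text
t: 5.4
position: [0.5969, -0.1698, 0.1178]
tcp_rot: [[0.033, -0.233, 0.972], [0.003, 0.972, 0.234], [-0.999, -0.005, 0.032]]
contact_force: [5.5, 4.9, 6.2]
opening: 0.0435
t: 5.5
position: [0.6016, -0.169, 0.1204]
tcp_rot: [[0.045, -0.232, 0.972], [0.004, 0.973, 0.232], [-0.999, -0.006, 0.044]]
contact_force: [4.5, 4.3, 2.9]
opening: 0.0386
t 5.5 pos [ 0.6016 -0.169   0.1204] yawz 13.43 tilt x-axis [ 0.0447  0.0043 -0.999 ] F [4.5 4.3 2.9] open 0.0386
rem shift [ 3.   0.9 -7.4] turn -0.57
```

View pics/s5z.png

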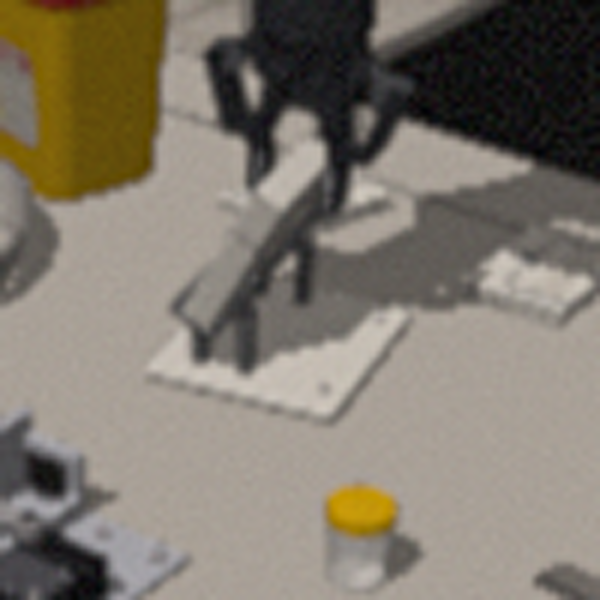

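View pics/w5.png

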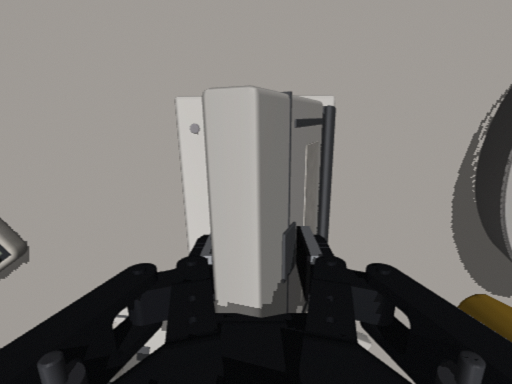

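```bash
python3 -m pendant '[[[-10,0,-6,0],[-10,0,-6,0]]]';  python3 -c "
from h import *
rem([.5943,-.1699,.117],14)
im=manip.snapshot('scene')
cv2.imwrite('pics/s6z.png',cv2.resize(im[120:220,240:340,::-1],None,fx=6,fy=6,interpolation=cv2.INTER_CUBIC))
"
```

```text
t: 5.8
position: [0.5988, -0.1705, 0.1432]
tcp_rot: [[0.069, -0.23, 0.971], [0.005, 0.973, 0.231], [-0.998, -0.011, 0.069]]
contact_force: [9.1, 2.3, -3.5]
opening: 0.0325
t 5.8 pos [ 0.5988 -0.1705  0.1432] yawz 13.37 tilt x-axis [ 0.0695  0.0047 -0.9976] F [ 9.1  2.3 -3.5] open 0.0325
rem shift [25.9  1.9 -6. ] turn -0.63
```

View pics/s6z.png

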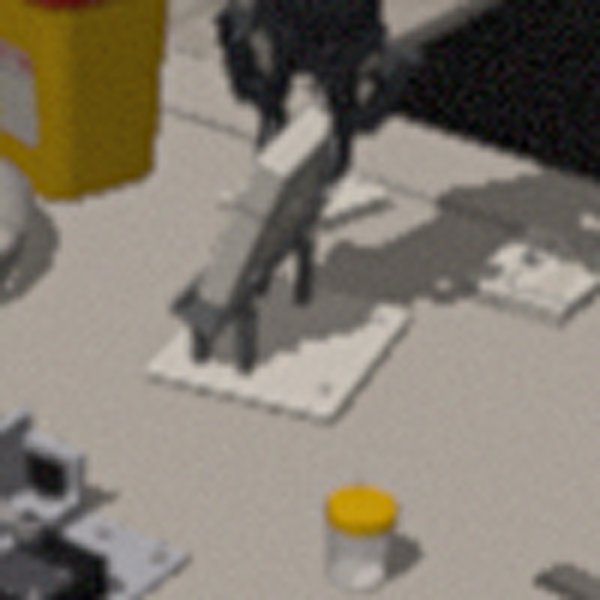

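```bash
python3 -m pendant '[[[-15,0,-5,0],[-15,0,-5,0],[-15,0,-3,0],[-15,0,0,0],[-15,0,0,0]]]' - 40;  python3 -c "
from h import *
rem([.5943,-.1699,.117],14)
im=manip.snapshot('scene')
cv2.imwrite('pics/s7z.png',cv2.resize(im[100:220,220:340,::-1],None,fx=5,fy=5,interpolation=cv2.INTER_CUBIC))
im=manip.snapshot('wrist'); save(im,'w7.png')
"
```

```text
t: 6.35
position: [0.5864, -0.1726, 0.2233]
tcp_rot: [[0.089, -0.229, 0.969], [0.006, 0.973, 0.229], [-0.996, -0.015, 0.088]]
contact_force: [-0.0, 0.0, -3.1]
opening: 0.0218
t 6.35 pos [ 0.5864 -0.1726  0.2233] yawz 13.31 tilt x-axis [ 0.089   0.0057 -0.996 ] F [-0.   0.  -3.1] open 0.0218
rem shift [106.6   2.4  -1.1] turn -0.69
```

View pics/s7z.png

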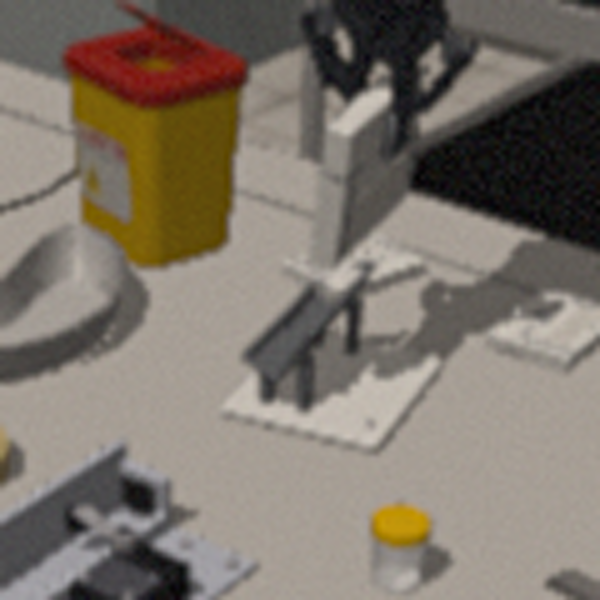

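View pics/w7.png

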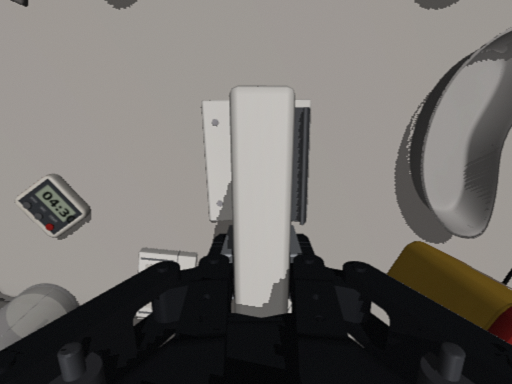

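```bash
cat > st.py <<'E'
from h import *
s=manip.state(); R=s['tcp_rot']; print(round(s['t'],2),s['position'].round(4),'yawz',np.degrees(np.arctan2(R[1,2],R[0,2])).round(2),R[:,0].round(4),s['joint_positions'].round(1),s['contact_force'].round(1),s['opening'].round(4))
E
python3 -m pendant '[[[-30,0,0,0],[-30,0,0,0]]]' - 60 >/dev/null;  python3 st.py; python3 -m pendant '[[[0,0,0,0]]]' >/dev/null;  python3 st.py; python3 -m pendant '[[[0,0,0,0]]]' >/dev/null;  python3 st.py
```

```text
Traceback (most recent call last):
  File "st.py", line 2, in <module>
    s=manip.state(); R=s['tcp_rot']; print(round(s['t'],2),s['position'].round(4),'yawz',np.degrees(np.arctan2(R[1,2],R[0,2])).round(2),R[:,0].round(4),s['joint_positions'].round(1),s['contact_force'].round(1),s['opening'].round(4))
                                                                                                                                                                                                                  ^^^^^^^^^^^^^^^^^^
AttributeError: 'float' object has no attribute 'round'
Traceback (most recent call last):
  File "st.py", line 2, in <module>
    s=manip.state(); R=s['tcp_rot']; print(round(s['t'],2),s['position'].round(4),'yawz',np.degrees(np.arctan2(R[1,2],R[0,2])).round(2),R[:,0].round(4),s['joint_positions'].round(1),s['contact_force'].round(1),s['opening'].round(4))
                                                                                                                                                                                                                  ^^^^^^^^^^^^^^^^^^
AttributeError: 'float' object has no attribute 'round'
Traceback (most recent call last):
  File "st.py", line 2, in <module>
    s=manip.state(); R=s['tcp_rot']; print(round(s['t'],2),s['position'].round(4),'yawz',np.degrees(np.arctan2(R[1,2],R[0,2])).round(2),R[:,0].round(4),s['joint_positions'].round(1),s['contact_force'].round(1),s['opening'].round(4))
                                                                                                                                                                                                                  ^^^^^^^^^^^^^^^^^^
AttributeError: 'float' object has no attribute 'round'
```

```bash
sed -i "s/s\['opening'\].round(4)/round(s['opening'],4)/" st.py; python3 st.py
```

```text
6.85 [ 0.58   -0.1731  0.2823] yawz 13.26 [ 0.0866  0.0063 -0.9962] [-24.4   6.   96.7   2.5  72.9 -38.2] [-0.6  0.1 -3.2] 0.0212
```

```bash
python3 -m pendant '[[[0,20,-40,0]]]' >/dev/null;  python3 st.py; python3 -m pendant '[[[0,0,0,0]]]' >/dev/null;  python3 st.py;python3 -m pendant '[[[0,20,40,0]]]' >/dev/null;  python3 st.py; python3 -m pendant '[[[0,0,0,0]]]' >/dev/null;  python3 st.py
```

```text
6.95 [ 0.5395 -0.1641  0.277 ] yawz 13.27 [ 0.0886  0.0056 -0.9961] [-25.3   1.  102.5   2.6  72.  -39.2] [-0.8  0.  -2.2] 0.0215
7.05 [ 0.5311 -0.1605  0.2684] yawz 13.23 [ 0.0707  0.0134 -0.9974] [-25.3   1.  103.5   2.6  72.2 -39.2] [ 0.2  0.3 -4.2] 0.0213
7.15 [ 0.5611 -0.1338  0.2672] yawz 12.92 [ 0.0635  0.0126 -0.9979] [-21.4   3.9 100.5   2.1  72.4 -34.9] [ 1.  -0.1 -1.6] 0.0215
7.25 [ 0.5618 -0.1306  0.2643] yawz 13.03 [ 0.0616  0.0167 -0.998 ] [-21.1   4.2 100.6   2.3  72.3 -34.8] [-0.1 -0.1 -2.4] 0.021
```

```bash
python3 -m pendant '[[[-5,30,-40,0],[-3,0,0,0],[0,30,45,0],[-3,0,0,0]]]' >/dev/null;  python3 st.py; python3 -m pendant '[[[-5,30,-40,0],[-3,0,0,0],[0,30,48,0],[-3,0,0,0]]]' >/dev/null;  python3 st.py
```

```text
7.65 [ 0.5413 -0.0689  0.2566] yawz 12.97 [ 0.0289  0.0274 -0.9992] [-15.6   1.7 104.    2.   73.2 -29.2] [-0.2 -0.3 -2.4] 0.0213
8.05 [ 0.5248 -0.0094  0.2546] yawz 13.05 [ 0.0019  0.033  -0.9995] [-9.700e+00  1.000e-01  1.059e+02  2.000e+00  7.430e+01 -2.330e+01] [-0.   0.2 -1.8] 0.0217
```

```bash
python3 -c "
from h import *
rem([.583,.284,.26],2.2)"
```

```text
t 8.05 pos [ 0.5248 -0.0094  0.2546] yawz 13.05 tilt x-axis [ 0.0019  0.033  -0.9995] F [-0.   0.2 -1.8] open 0.0217
rem shift [  4.4 272.7 122.9] turn 10.85
```

```bash
python3 -c "
from h import *
s=manip.state(); np.savez('w8.npz',p=s['position'],R=s['tcp_rot'])
im=manip.snapshot('wrist'); save(im,'w8.png')
cv2.imwrite('pics/w8z.png',cv2.resize(im[:,:,::-1],(800,600),interpolation=cv2.INTER_CUBIC))
"
```

```text
(no output)
```

View pics/w8z.png

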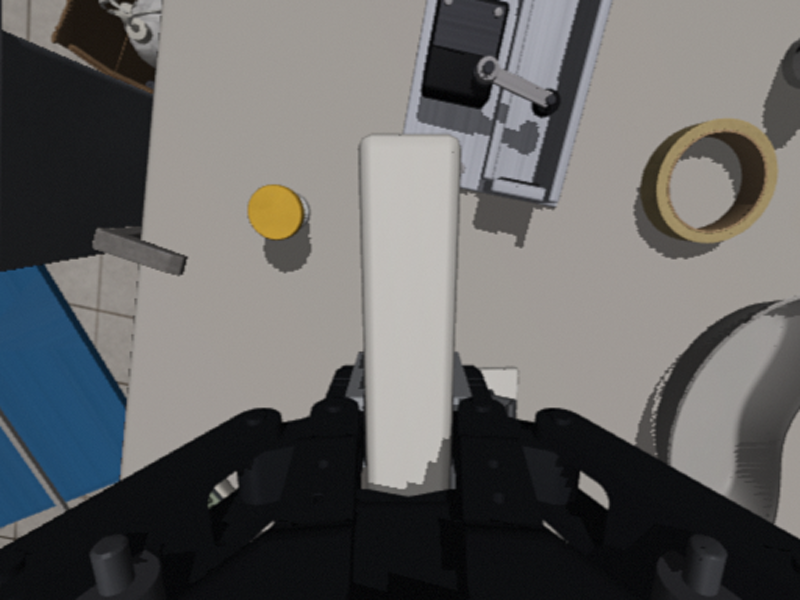

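```bash
python3 - <<'E'
import cv2
t=cv2.imread('pics/w8.png'); 
cv2.imwrite('pics/w8c.png',cv2.resize(t[0:140,250:400],None,fx=5,fy=5,interpolation=cv2.INTER_CUBIC)[:600])
E
python3 -c "
from h import *
d=np.load('w8.npz'); Rt=wristRt(d['p'],d['R'])
L=[(-36,-88,36),(-88,-88,36),(44,-150,6),(18,-140,60),(18,-140,46),(-18,-140,46),(5,-80,43),(-44,-70,54),(-96,-150,6),(18,-150,60),(18,-20,60)]
p=proj('wrist',planar([.5856,.222,np.radians(2.2)],np.array(L)/1000),Rt)
for a,b in zip(L,p): print(a,b.round(1),((b-[250,0]+.5)*5-.5).round())
"
```

```text
(-36, -88, 36) [311.9  65.5] [312. 330.]
(-88, -88, 36) [267.8  56.1] [ 91. 283.]
(44, -150, 6) [355.3 132.6] [529. 665.]
(18, -140, 60) [352.  119.9] [512. 601.]
(18, -140, 46) [348.  120.2] [492. 603.]
(-18, -140, 46) [318.2 114.2] [343. 573.]
(5, -80, 43) [350.   64.2] [502. 323.]
(-44, -70, 54) [311.8  42.5] [311. 214.]
(-96, -150, 6) [251.6 111.7] [ 10. 561.]
(18, -150, 60) [349.7 128.9] [500. 646.]
(18, -20, 60) [383.    0.8] [667.   6.]
```

View pics/w8c.png

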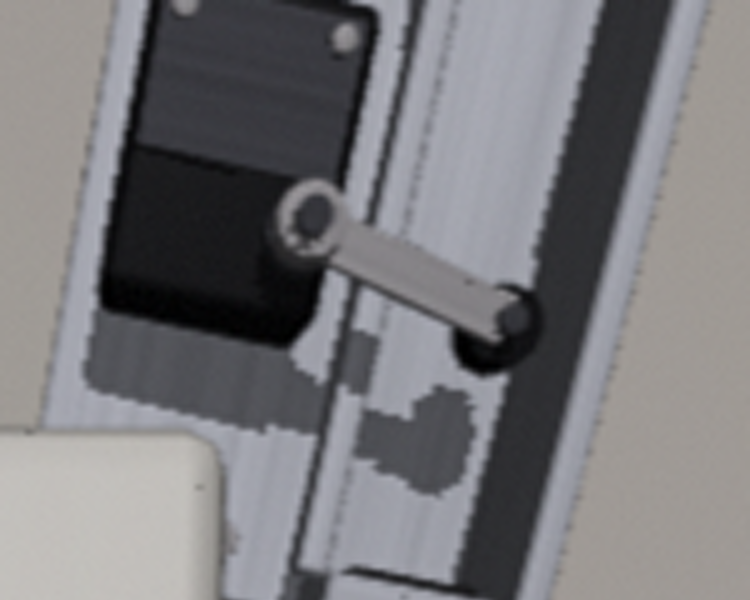

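```bash
python3 -m pendant '[[[0,10,5,2],[0,25,12,2],[0,30,14,2],[0,30,14,2],[0,30,12,2],[0,15,8,0],[0,5,4,0],[0,0,0,0]]]' >/dev/null;  python3 -c "
from h import *
rem([.584,.284,.26],2.0)"
```

```text
t 8.9 pos [0.5704 0.1387 0.2526] yawz 2.52 tilt x-axis [-0.0127  0.0238 -0.9996] F [ 0.4 -0.6 -1.7] open 0.0213
rem shift [ -4.1 144.7  19.9] turn 0.52
```

```bash
python3 -m pendant '[[[0,10,1,0.5],[0,25,4,0],[0,25,4,0],[0,25,4,0],[0,25,3,0],[0,15,2,0],[0,10,2,0],[0,4,0,0],[0,0,0,0]]]' >/dev/null;  python3 -c "
from h import *
rem([.584,.284,.26],2.0)
s=manip.state(); np.savez('w9.npz',p=s['position'],R=s['tcp_rot'])
im=manip.snapshot('wrist'); save(im,'w9.png')
"
```

```text
t 9.8 pos [0.586  0.2745 0.2539] yawz 1.27 tilt x-axis [-0.017   0.0183 -0.9997] F [ 0.7 -0.4 -2.7] open 0.0214
rem shift [-5.8  9.6 -1.9] turn -0.73
```

View pics/w9.png

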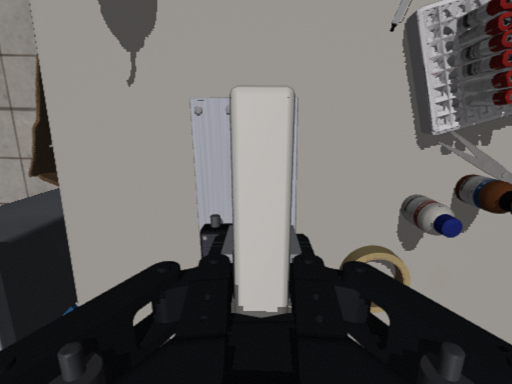

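```bash
python3 -m pendant '[[[6,5,0,-0.5],[10,5,0,-0.3],[10,0,0,0],[10,0,0,0],[10,0,0,0],[10,0,0,0],[10,0,0,0],[6,0,0,0],[3,0,0,0],[0,0,0,0]]]' >/dev/null;  python3 -c "
from h import *
rem([.586,.285,.105],2.0)
im=manip.snapshot('scene'); save(im,'s10.png')
cv2.imwrite('pics/s10z.png',cv2.resize(im[130:260,160:290,::-1],None,fx=4.6,fy=4.6,interpolation=cv2.INTER_CUBIC))
im=manip.snapshot('top'); save(im,'t10.png')
cv2.imwrite('pics/t10z.png',cv2.resize(im[130:220,155:265,::-1],None,fx=6,fy=6,interpolation=cv2.INTER_CUBIC))
"
```

```text
t 10.85 pos [0.583  0.2829 0.1697] yawz 1.95 tilt x-axis [-0.0217  0.0151 -0.9996] F [ 0.4 -0.4 -2.8] open 0.0212
rem shift [64.6  1.   4.4] turn -0.05
```

View pics/s10z.png

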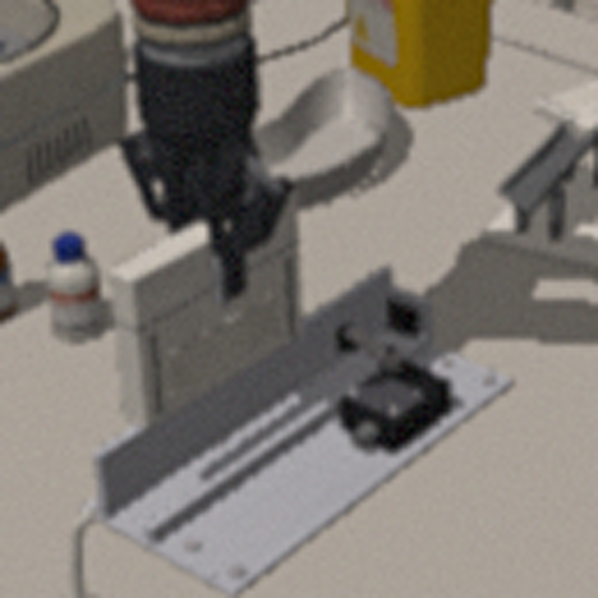

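View pics/t10z.png

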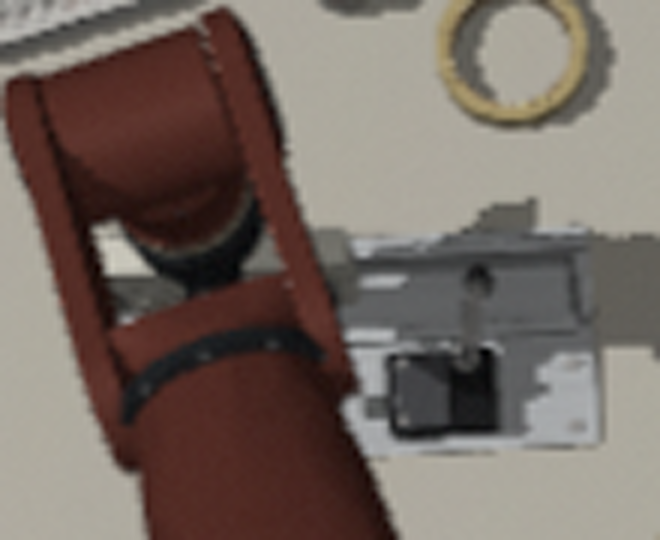

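```bash
python3 -c "
from h import *
s=manip.state(); R=s['tcp_rot']; p=s['position']
def pr(X): q=proj('scene',X)[0]; return q.round(1),((q-[160,130]+.5)*4.6-.5).round()
for lx in (-.0157,.094):
  for ly in (-.075,.075):
    for lz in (-.011,.011): print((lx,ly,lz),*pr(p+R@np.array([lx,ly,lz])))
for X in [(18,150,60),(18,-150,60),(-18,150,22),(-96,150,6),(-96,-150,6),(-36,-88,36),(-44,-70,54)]:
  print(X,*pr(planar([.5865,.222,np.radians(2.0)],np.array([X])/1000)[0]))
"
python3 - <<'E'
import cv2
t=cv2.imread('pics/s10.png'); 
cv2.imwrite('pics/s10c.png',cv2.resize(t[175:255,175:255],None,fx=7.5,fy=7.5,interpolation=cv2.INTER_CUBIC))
E
```

```text
(-0.0157, -0.075, -0.011) [224.3 173.7] [298. 203.]
(-0.0157, -0.075, 0.011) [219.  171.6] [273. 193.]
(-0.0157, 0.075, -0.011) [188.2 193.4] [132. 294.]
(-0.0157, 0.075, 0.011) [182.8 191. ] [107. 282.]
(0.094, -0.075, -0.011) [225.7 204.2] [304. 343.]
(0.094, -0.075, 0.011) [220.6 201.9] [281. 333.]
(0.094, 0.075, -0.011) [191.5 225.7] [146. 442.]
(0.094, 0.075, 0.011) [186.2 223.1] [122. 430.]
(18, 150, 60) [181.4 228.6] [100. 455.]
(18, -150, 60) [245.4 187.6] [394. 267.]
(-18, 150, 22) [191.  243.4] [144. 523.]
(-96, 150, 6) [210.4 258.4] [234. 592.]
(-96, -150, 6) [271.4 211.9] [514. 379.]
(-36, -88, 36) [246.2 206.5] [398. 354.]
(-44, -70, 54) [244.6 205.2] [391. 348.]
```

View pics/s10c.png

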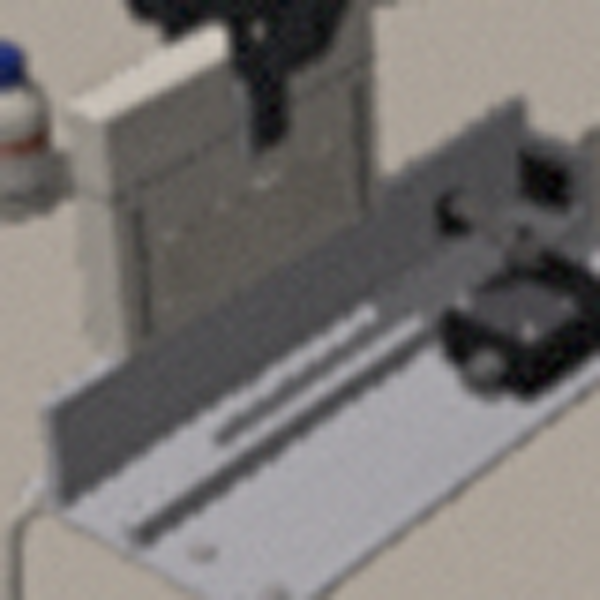

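```bash
python3 -c "
from h import *
d=np.load('w9.npz'); Rt=wristRt(d['p'],d['R'])
for X in [(18,150,60),(24,150,60),(-18,150,22),(-96,150,6),(44,150,6),(-88,-20,36),(0,150,6)]:
  print(X,proj('wrist',planar([.5865,.222,np.radians(2.0)],np.array([X])/1000),Rt).round(1))
for lx in (-.027,.083):
  for lz in (-.011,.011): print(lx,lz,proj('wrist',d['p']+d['R']@np.array([lx,.075,lz]),Rt))
"
python3 - <<'E'
import cv2
t=cv2.imread('pics/w9.png'); 
cv2.imwrite('pics/w9c.png',cv2.resize(t[80:200,180:310],None,fx=6,fy=5,interpolation=cv2.INTER_CUBIC))
E
```

```text
(18, 150, 60) [[279.1  91.4]]
(24, 150, 60) [[284.6  91.3]]
(-18, 150, 22) [[248.1  95.5]]
(-96, 150, 6) [[188.2  97.6]]
(44, 150, 6) [[297.4  96.1]]
(-88, -20, 36) [[197.7 230.3]]
(0, 150, 6) [[262.9  96.6]]
-0.027 -0.011 [[230.67976245  86.32254632]]
-0.027 0.011 [[299.58573249  86.43763743]]
0.083 -0.011 [[247.11084667 104.37548922]]
0.083 0.011 [[278.21193572 104.42464928]]
```

View pics/w9c.png

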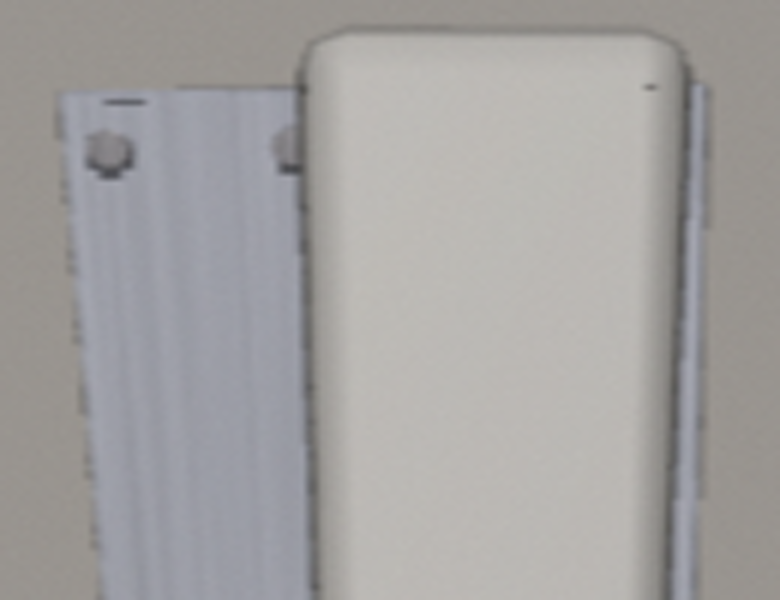

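```bash
python3 -m pendant '[[[4,0,2,0],[8,1,2,0],[8,1,0,0],[8,0,0,0],[8,0,0,0],[4,0,0,0],[0,0,0,0]]]' >/dev/null;  python3 -c "
from h import *
rem([.587,.285,.095],2.0)"
```

```text
t 11.65 pos [0.588  0.2865 0.1284] yawz 1.95 tilt x-axis [-0.0178  0.0165 -0.9997] F [-0.9 -0.2 -2.8] open 0.0213
rem shift [33.4 -2.1 -0.5] turn -0.05
```

```bash
python3 -m pendant '[[[5,-1,0,0],[7,0,0,0],[7,0,0,0],[7,0,0,0],[4,0,0,0],[0,0,0,0]]]' >/dev/null;  python3 -c "
from h import *
rem([.587,.285,.092],2.0)
im=manip.snapshot('scene'); save(im,'s11.png')
cv2.imwrite('pics/s11z.png',cv2.resize(im[150:260,170:280,::-1],None,fx=5.4,fy=5.4,interpolation=cv2.INTER_CUBIC))"
```

```text
t 12.25 pos [0.5876 0.286  0.0959] yawz 1.95 tilt x-axis [-0.0175  0.0167 -0.9997] F [-0.4  0.  -2.1] open 0.0215
rem shift [ 3.9 -1.  -0.5] turn -0.05
```

View pics/s11z.png

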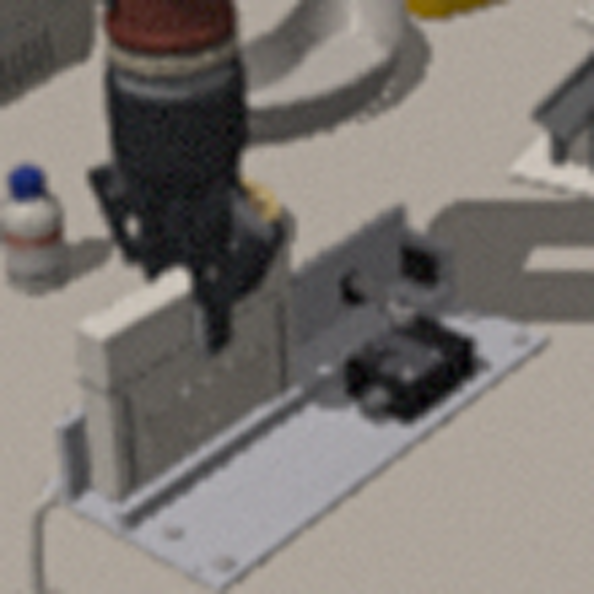

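```bash
for i in 1 2; do python3 -m pendant '[[[2,0,0,0],[2,0,0,0]]]' >/dev/null; python3 st.py; done
```

```text
12.5 [0.5883 0.2863 0.0928] yawz 1.95 [-0.0156  0.0173 -0.9997] [19.3 25.8 93.8  1.4 61.  16.6] [-0.3  0.2 -2.8] 0.0212
12.7 [0.5888 0.2871 0.091 ] yawz 1.92 [-0.0149  0.0181 -0.9997] [19.3 26.  93.7  1.4 60.8 16.7] [-4.8 -0.3  9.5] 0.0212
```

```bash
python3 -m pendant '[[[1,0,0,0],[0,0,0,0]]]' >/dev/null; python3 st.py;  python3 -m pendant '[[[0,0,0,0],[0,0,0,0],[0,0,0,0],[0,0,0,0]]]' 0.45 20; python3 st.py; python3 -c "
from h import *
im=manip.snapshot('scene'); save(im,'s12.png')
cv2.imwrite('pics/s12z.png',cv2.resize(im[150:260,170:280,::-1],None,fx=5.4,fy=5.4,interpolation=cv2.INTER_CUBIC))
s=manip.state(); np.savez('w12.npz',p=s['position'],R=s['tcp_rot'])
im=manip.snapshot('wrist'); save(im,'w12.png')"
```

```text
12.9 [0.589  0.2868 0.0916] yawz 1.94 [-0.0149  0.0169 -0.9997] [19.3 25.9 93.7  1.4 60.9 16.7] [ 0.4 -0.6 -1.7] 0.0213
t: 13.3
position: [0.591, 0.2876, 0.0926]
tcp_rot: [[-0.01, -0.033, 0.999], [0.02, 0.999, 0.034], [-1.0, 0.02, -0.009]]
contact_force: [-1.1, -1.0, -0.3]
opening: 0.0383
13.3 [0.591  0.2876 0.0926] yawz 1.93 [-0.0098  0.0195 -0.9998] [19.3 25.9 93.6  1.4 60.6 16.7] [-1.1 -1.  -0.3] 0.0383
```

View pics/s12z.png

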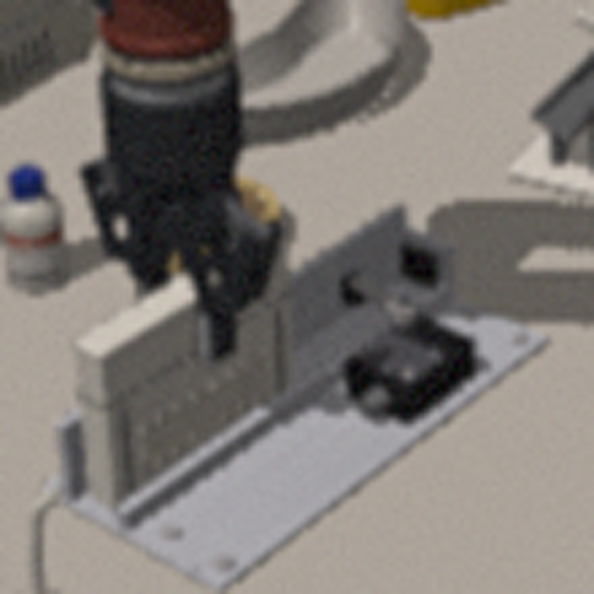

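View pics/w12.png

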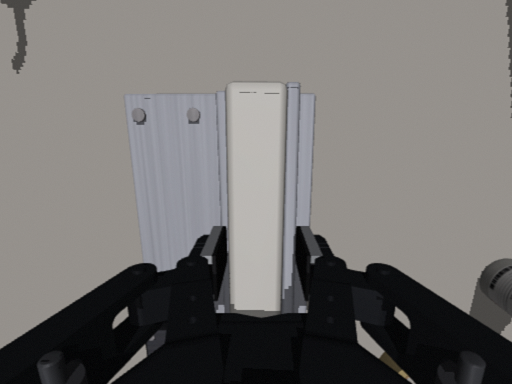

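```bash
python3 -m pendant '[[[0,0,-1,0],[-3,0,-1,0],[-8,0,0,0],[-12,0,0,0],[-15,0,0,0],[-20,0,0,0],[-15,0,0,0],[-5,0,0,0],[0,0,0,0]]]' 0.6 20; python3 st.py; python3 -c "
from h import *
im=manip.snapshot('scene'); save(im,'s13.png')
cv2.imwrite('pics/s13z.png',cv2.resize(im[150:260,170:280,::-1],None,fx=5.4,fy=5.4,interpolation=cv2.INTER_CUBIC))
s=manip.state(); np.savez('w13.npz',p=s['position'],R=s['tcp_rot'])
im=manip.snapshot('wrist'); save(im,'w13.png')"
```

```text
t: 14.3
position: [0.591, 0.2864, 0.1801]
tcp_rot: [[-0.005, -0.034, 0.999], [0.021, 0.999, 0.034], [-1.0, 0.021, -0.004]]
contact_force: [0.4, -0.4, -1.0]
opening: 0.0507
14.3 [0.591  0.2864 0.1801] yawz 1.94 [-0.0051  0.0212 -0.9998] [19.2 19.8 91.4  1.3 68.6 16.8] [ 0.4 -0.4 -1. ] 0.0507
```

View pics/s13z.png

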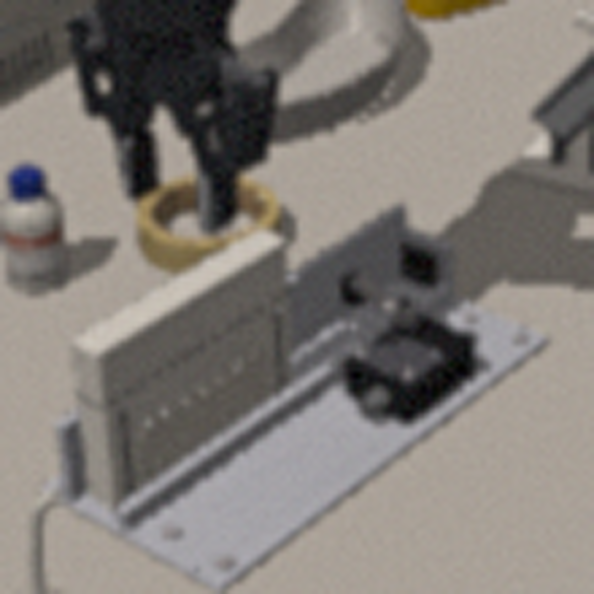

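View pics/w13.png

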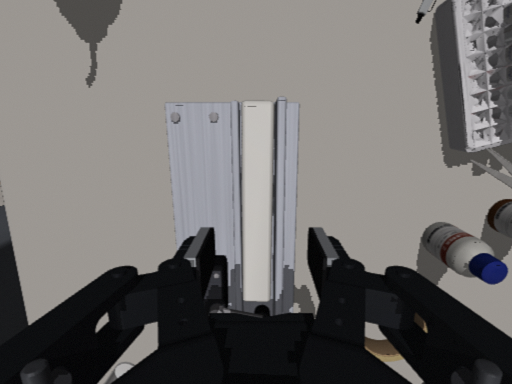

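```bash
python3 -c "
from h import *
d=np.load('w13.npz'); Rt=wristRt(d['p'],d['R']); p=P['wrist']
for u,v in [(243,101),(273,101)]:
  r=Rt[0].T@np.array([(u-p['cx'])/p['fx'],(v-p['cy'])/p['fy'],1]); C=-Rt[0].T@Rt[1]
  X=C+r*(.116-C[2])/r[2]; print(X, planar([0,0,-np.radians(2)],(X-[.5875,.222,0])[None]))
X,r=fit([('wrist',[(-18,150,22),(18,150,60),(-96,150,6),(44,150,6)],[(235.5,102),(278,98),(167,104),(299,104)],Rt)],[.5875,.222,.035],planar); print(X,r)
# scene: case
q=lambda u,v:((u+.5)/5.4-.5+170,(v+.5)/5.4-.5+150)
for nm,X in [('top+y',(-11,75,116)),('top-y',(-11,-75,116)),('bot+y',(-11,75,6))]:
  for dy in (55,65,75): print(nm,dy,((proj('scene',planar([.5875,.222,np.radians(2)],(np.array([X])+[0,dy,0])/1000))[0]-[170,150]+.5)*5.4-.5).round())
"
```

```text
[0.57520059 0.36346388 0.116     ] [[-0.0073549   0.14180694  0.116     ]]
[0.59450947 0.36413793 0.116     ] [[0.01196575 0.14180672 0.116     ]]
[0.58782248 0.22043    0.03842118] [[ 2.67616848  0.29433961]
 [-0.63646225  0.40758506]
 [-3.21827326 -0.15130232]
 [ 0.79233015 -0.65047301]]
top+y 55 [118. 345.]
top+y 65 [104. 353.]
top+y 75 [ 91. 362.]
top-y 55 [305. 229.]
top-y 65 [293. 236.]
top-y 75 [282. 243.]
bot+y 55 [134. 505.]
bot+y 65 [121. 514.]
bot+y 75 [108. 523.]
```

```bash
python3 -m pendant '[[[0,10,-1,0],[0,20,-2,0],[0,25,-2,0],[0,25,-1,0],[0,20,-1,0],[0,10,-1,0],[0,3,0,0],[0,0,0,0]]]' 0 20 >/dev/null; python3 -c "
from h import *
rem([.5795,.400,.072],2)"
```

```text
t 15.2 pos [0.573  0.4036 0.1714] yawz 1.88 tilt x-axis [-0.0212  0.0143 -0.9997] F [ 0.  -0.5  1. ] open -0.0001
rem shift [99.2 -5.3  8.5] turn -0.12
```

```bash
python3 -m pendant '[[[5,0,1,0],[10,0,1,0],[12,0,1,0],[12,0,1,0],[12,0,1,0],[12,0,0,0],[10,0,0,0],[8,0,0,0],[4,0,0,0],[0,0,0,0]]]' 0 20 >/dev/null; python3 -c "
from h import *
rem([.5795,.400,.072],2)
s=manip.state(); np.savez('w14.npz',p=s['position'],R=s['tcp_rot'])
im=manip.snapshot('wrist'); save(im,'w14.png')
im=manip.snapshot('scene'); save(im,'s14.png')
cv2.imwrite('pics/s14z.png',cv2.resize(im[140:260,160:280,::-1],None,fx=5,fy=5,interpolation=cv2.INTER_CUBIC))
"
```

```text
t 16.2 pos [0.5759 0.4002 0.0756] yawz 1.64 tilt x-axis [-0.0258  0.0104 -0.9996] F [ 0.5  0.5 -0.4] open -0.0001
rem shift [ 3.5 -0.4  3.7] turn -0.36
```

View pics/s14z.png

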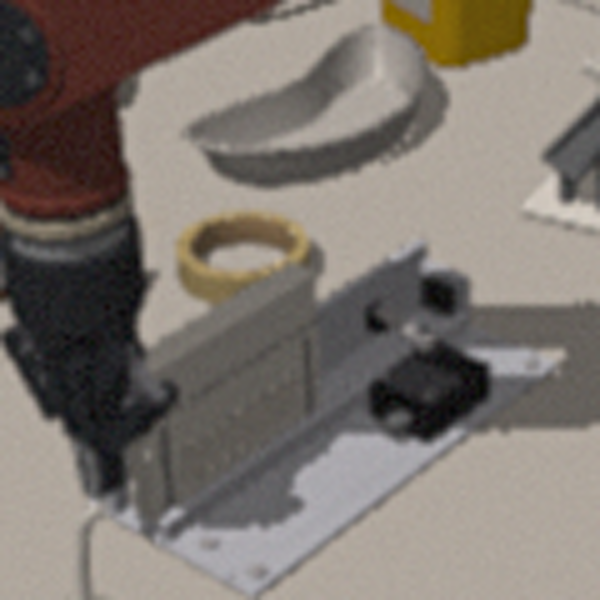

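View pics/w14.png

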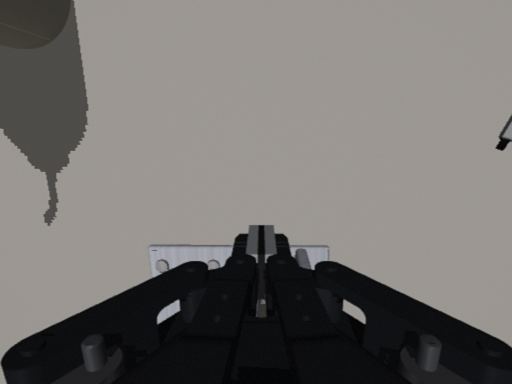

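```bash
python3 -m pendant '[[[1,-4,1,0],[1,-7,1,0],[1,-6,1,0],[0,-5,0,0],[0,-5,0,0],[0,-5,0,0],[0,-5,0,0],[0,-5,0,0]]]' 0 20 >/dev/null; python3 -c "
from h import *
rem([.585,.258,.072],2)
im=manip.snapshot('scene'); save(im,'s15.png')
cv2.imwrite('pics/s15z.png',cv2.resize(im[140:260,160:280,::-1],None,fx=5,fy=5,interpolation=cv2.INTER_CUBIC))
"
```

```text
t 17.1 pos [0.5833 0.3579 0.0771] yawz 1.65 tilt x-axis [-0.0175  0.0171 -0.9997] F [0.4 1.8 1.3] open -0.0001
rem shift [   3.4 -100.    -1.1] turn -0.35
```

View pics/s15z.png

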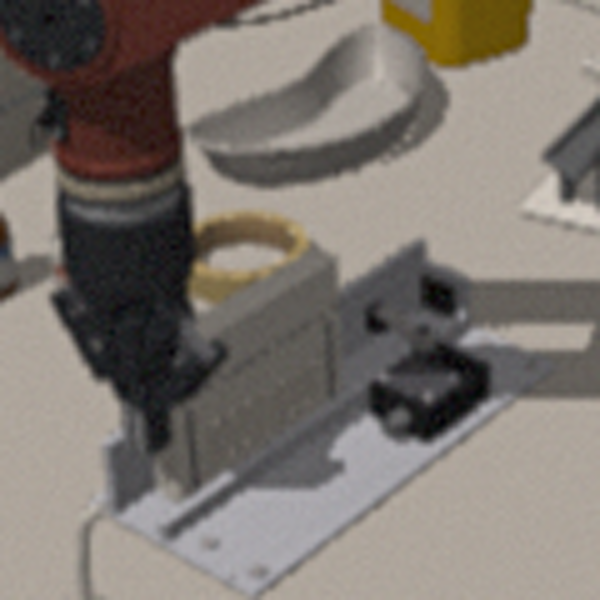

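```bash
python3 -m pendant '[[[1,-5,-1,0],[1,-5,-1,0],[1,-5,-1,0],[0,-5,0,0],[0,-5,0,0],[0,-5,0,0],[0,-5,0,0]]]' 0 20 >/dev/null; python3 -c "
from h import *
rem([.584,.258,.072],2)
im=manip.snapshot('scene'); save(im,'s16.png')
cv2.imwrite('pics/s16z.png',cv2.resize(im[140:260,160:280,::-1],None,fx=5,fy=5,interpolation=cv2.INTER_CUBIC))
"
```

```text
t 17.85 pos [0.5836 0.3227 0.077 ] yawz 1.66 tilt x-axis [-0.0109  0.0226 -0.9997] F [0.2 3.4 2.5] open -0.0001
rem shift [  3.5 -64.8  -1.4] turn -0.34
```

View pics/s16z.png

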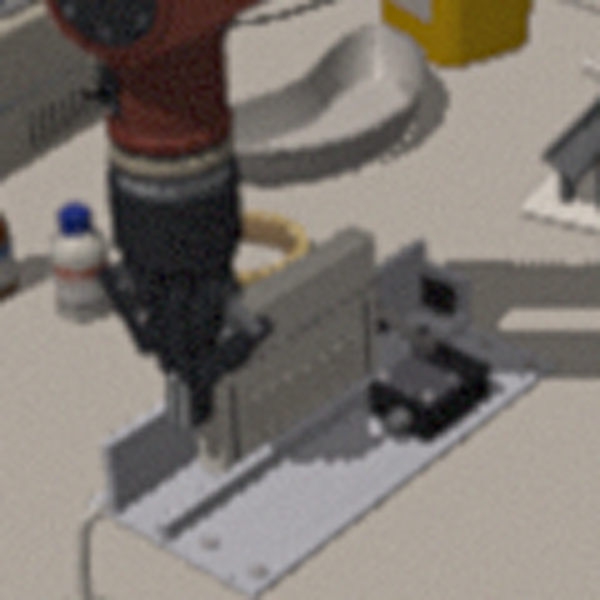

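```bash
python3 -m pendant '[[[1,-5,-1,0],[1,-5,-1,0],[1,-5,0,0],[0,-5,0,0],[0,-5,0,0],[0,-5,0,0]]]' 0 20 >/dev/null; python3 -c "
from h import *
rem([.584,.258,.072],2)
im=manip.snapshot('scene'); save(im,'s17.png')
cv2.imwrite('pics/s17z.png',cv2.resize(im[140:260,160:280,::-1],None,fx=5,fy=5,interpolation=cv2.INTER_CUBIC))
"
```

```text
t 18.5 pos [0.585  0.295  0.0769] yawz 1.61 tilt x-axis [-0.0037  0.0316 -0.9995] F [-0.4  5.4  3.9] open -0.0001
rem shift [  3.8 -37.1  -2. ] turn -0.39
```

View pics/s17z.png

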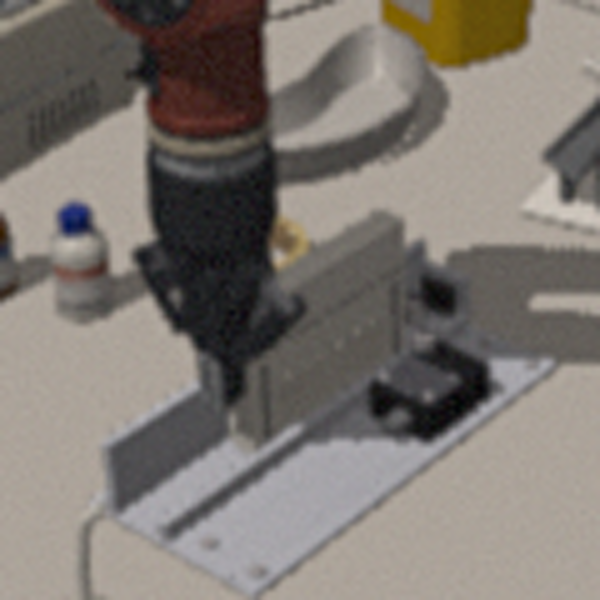

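```bash
python3 -m pendant '[[[0,-5,-1,0],[0,-5,-1,0],[0,-5,0,0],[0,-5,0,0]]]' 0 20 >/dev/null; python3 -c "
from h import *
rem([.584,.258,.072],2)
im=manip.snapshot('scene'); save(im,'s18.png')
cv2.imwrite('pics/s18z.png',cv2.resize(im[140:260,160:280,::-1],None,fx=5,fy=5,interpolation=cv2.INTER_CUBIC))
im=manip.snapshot('top'); save(im,'t18.png')
cv2.imwrite('pics/t18z.png',cv2.resize(im[130:220,155:265,::-1],None,fx=6,fy=6,interpolation=cv2.INTER_CUBIC))
"
```

```text
t 18.95 pos [0.5851 0.2783 0.0782] yawz 1.47 tilt x-axis [ 0.0012  0.0411 -0.9992] F [0.4 6.3 3.5] open 0.0002
rem shift [  5.4 -20.5  -1.6] turn -0.53
```

View pics/s18z.png

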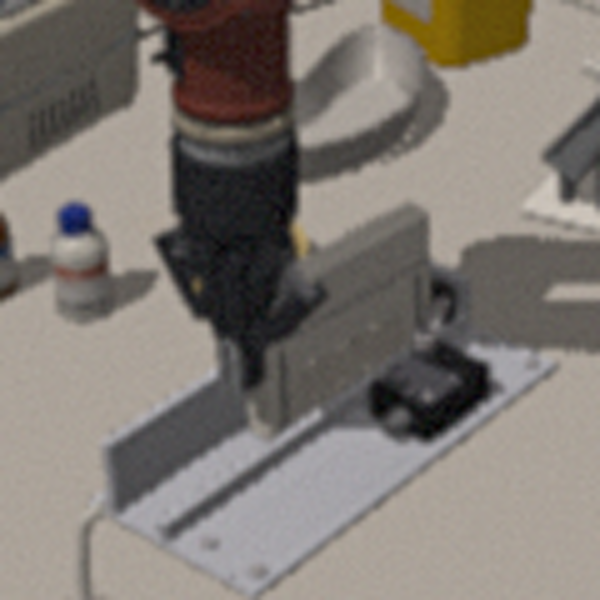

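View pics/t18z.png

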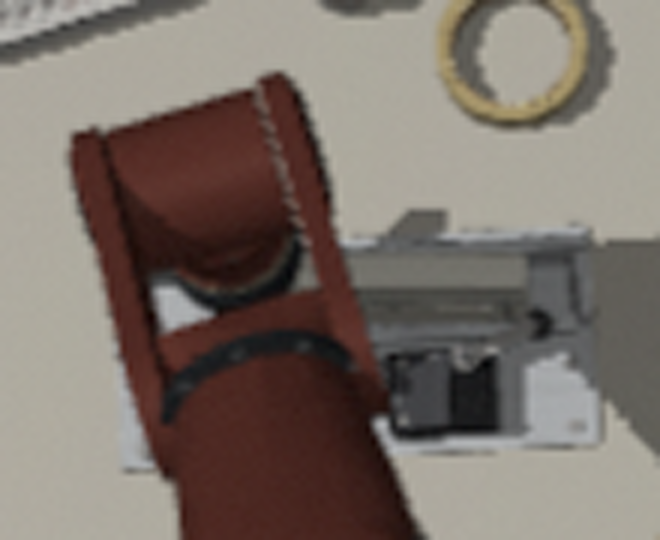

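```bash
python3 -m pendant '[[[0,-6,0,0],[0,-6,0,0],[0,-6,0,0],[0,-5,0,0]]]' 0 20 >/dev/null; python3 -c "
from h import *
rem([.584,.258,.072],2)
im=manip.snapshot('scene'); save(im,'s19.png')
cv2.imwrite('pics/s19z.png',cv2.resize(im[140:260,160:280,::-1],None,fx=5,fy=5,interpolation=cv2.INTER_CUBIC))
"
```

```text
t 19.45 pos [0.5848 0.2539 0.0773] yawz 1.57 tilt x-axis [-8.000e-04  3.940e-02 -9.992e-01] F [-0.9  5.3  3.5] open 0.0001
rem shift [ 5.4  3.9 -0.7] turn -0.43
```

View pics/s19z.png

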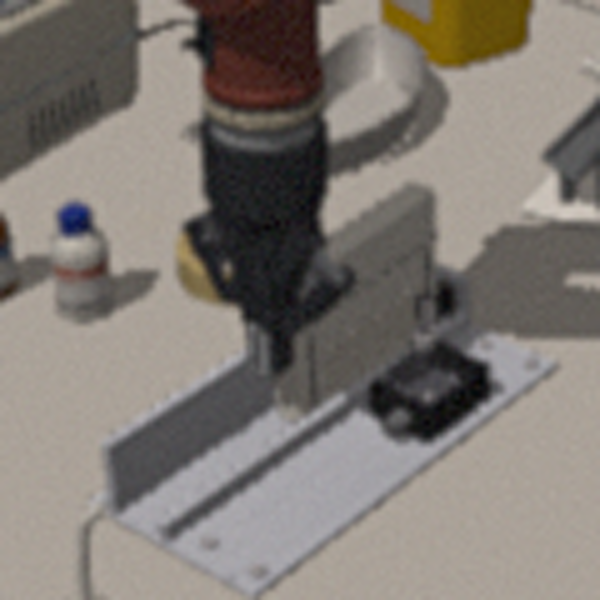

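```bash
python3 - <<'E'
import cv2
for n in ('18','19'):
    t=cv2.imread('pics/s%s.png'%n); 
    cv2.imwrite('pics/s%sc.png'%n,cv2.resize(t[165:235,205:275],None,fx=8.5,fy=8.5,interpolation=cv2.INTER_CUBIC))
E
python3 -c "
from h import *
for mid in (-30,-32,-50,-55):
  for X in [(18-22,-75,116),(18,-75,116),(-4,75,116),(-4,75,6),(-4,-75,6)]:
    print(mid,X,((proj('scene',planar([.5875,.222,np.radians(2)],(np.array([X])+[0,mid,0])/1000))[0]-[205,165]+.5)*8.5-.5).round())
"
```

```text
-30 (-4, -75, 116) [314. 137.]
-30 (18, -75, 116) [271. 119.]
-30 (-4, 75, 116) [ 47. 302.]
-30 (-4, 75, 6) [ 63. 547.]
-30 (-4, -75, 6) [318. 371.]
-32 (-4, -75, 116) [318. 135.]
-32 (18, -75, 116) [274. 117.]
-32 (-4, 75, 116) [ 51. 299.]
-32 (-4, 75, 6) [ 67. 545.]
-32 (-4, -75, 6) [321. 369.]
-50 (-4, -75, 116) [347. 117.]
-50 (18, -75, 116) [304. 100.]
-50 (-4, 75, 116) [ 85. 278.]
-50 (-4, 75, 6) [ 99. 522.]
-50 (-4, -75, 6) [349. 349.]
-55 (-4, -75, 116) [355. 112.]
-55 (18, -75, 116) [312.  95.]
-55 (-4, 75, 116) [ 95. 272.]
-55 (-4, 75, 6) [108. 516.]
-55 (-4, -75, 6) [357. 344.]
```

View pics/s18c.png

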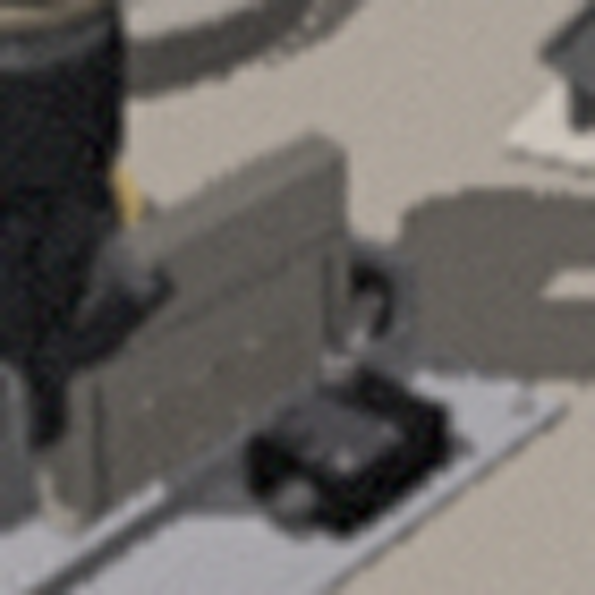

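View pics/s19c.png

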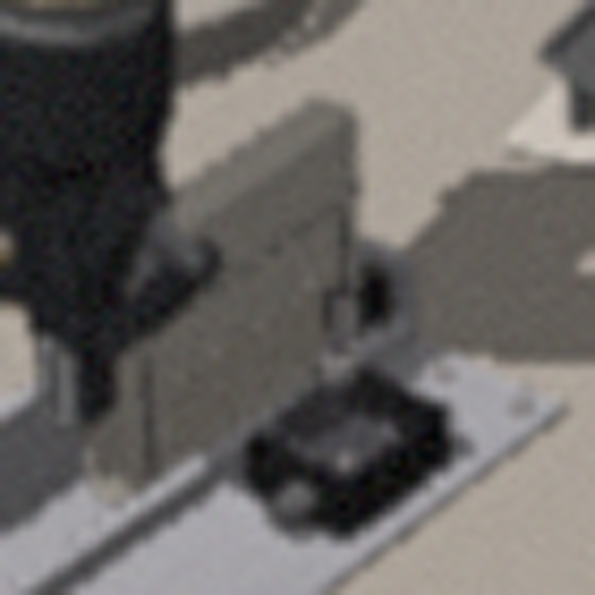

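```bash
python3 -m pendant '[[[0,5,-1,0],[0,10,-1,0],[0,15,0,0],[0,15,0,0],[-10,10,0,0],[-20,0,0,0],[-25,0,0,0],[-30,0,0,0],[-30,0,0,0],[-20,0,0,0],[-10,0,0,0],[0,0,0,0]]]' 0 20 >/dev/null; python3 st.py
```

```text
20.7 [0.5764 0.3104 0.2258] yawz 2.0 [-0.0138  0.0268 -0.9995] [21.4 17.3 89.6  1.8 73.3 18.9] [-0.9  0.4 -0. ] -0.0001
```

```bash
python3 -m pendant '[[[0,10,-20,0],[0,10,-40,0],[0,10,-45,0],[0,10,-45,0],[0,10,-40,0],[0,0,-10,0],[0,0,0,0]]]' 0 20 >/dev/null; python3 st.py; python3 -c "
from h import *
im=manip.snapshot('scene'); save(im,'s20.png')
cv2.imwrite('pics/s20z.png',cv2.resize(im[150:240,190:280,::-1],None,fx=6.6,fy=6.6,interpolation=cv2.INTER_CUBIC))
im=manip.snapshot('top'); save(im,'t20.png')
cv2.imwrite('pics/t20z.png',cv2.resize(im[150:225,165:265,::-1],None,fx=8,fy=8,interpolation=cv2.INTER_CUBIC))
"
```

```text
21.4 [0.3649 0.3534 0.221 ] yawz 1.96 [-0.0233  0.0196 -0.9995] [ 3.520e+01 -1.000e-01  1.097e+02  1.800e+00  7.080e+01  3.270e+01] [ 0.3  0.1 -0. ] 0.0
```

View pics/s20z.png

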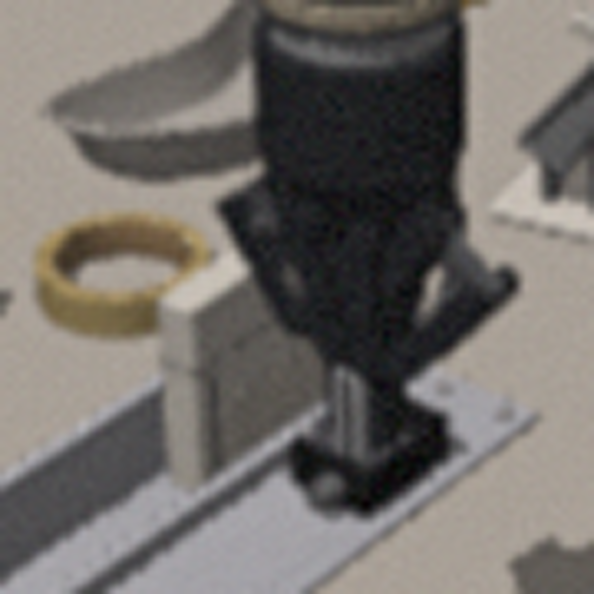

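View pics/t20z.png

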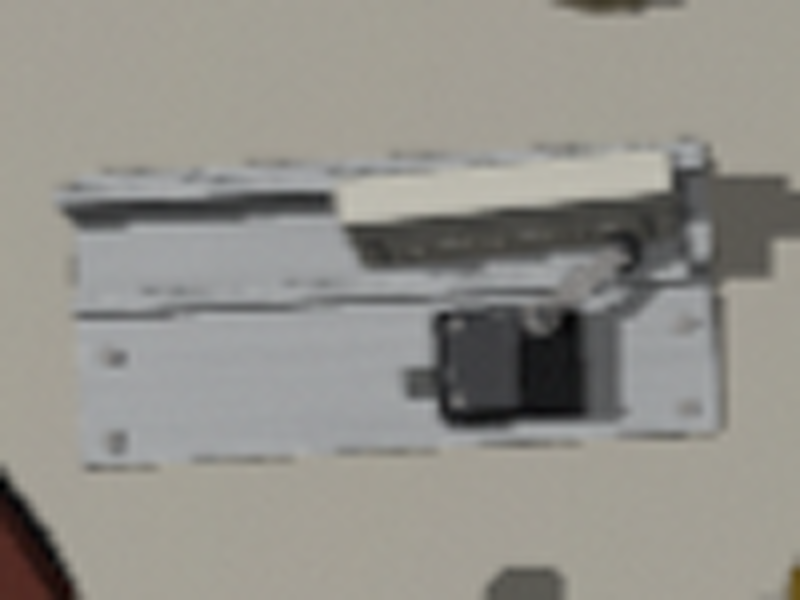

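```bash
python3 -c "
from h import *
for x0 in (18,16):
 for mid in (-55,-58):
  for X in [(x0-22,75,116),(x0-22,-75,116),(x0,75,116),(x0-22,75,6)]:
    W=planar([.5875,.222,np.radians(2)],(np.array([X])+[0,mid,0])/1000)
    print(x0,mid,X,'top',((proj('top',W)[0]-[165,150]+.5)*8-.5).round(),'scene',((proj('scene',W)[0]-[190,150]+.5)*6.6-.5).round())
im=manip.snapshot('wrist'); save(im,'w20.png')
"
```

```text
18 -55 (-4, 75, 116) top [327. 209.] scene [172. 310.]
18 -55 (-4, -75, 116) top [665. 190.] scene [374. 186.]
18 -55 (18, 75, 116) top [325. 160.] scene [138. 295.]
18 -55 (-4, 75, 6) top [353. 255.] scene [183. 499.]
18 -58 (-4, 75, 116) top [334. 208.] scene [177. 308.]
18 -58 (-4, -75, 116) top [672. 190.] scene [378. 183.]
18 -58 (18, 75, 116) top [332. 160.] scene [142. 292.]
18 -58 (-4, 75, 6) top [360. 255.] scene [187. 497.]
16 -55 (-6, 75, 116) top [327. 213.] scene [175. 312.]
16 -55 (-6, -75, 116) top [665. 194.] scene [378. 187.]
16 -55 (16, 75, 116) top [325. 164.] scene [141. 296.]
16 -55 (-6, 75, 6) top [353. 259.] scene [186. 501.]
16 -58 (-6, 75, 116) top [334. 213.] scene [180. 309.]
16 -58 (-6, -75, 116) top [672. 194.] scene [381. 185.]
16 -58 (16, 75, 116) top [332. 164.] scene [146. 294.]
16 -58 (-6, 75, 6) top [360. 259.] scene [190. 498.]
```

View pics/w20.png

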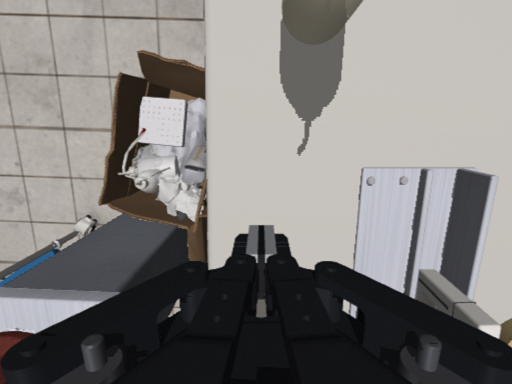

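View pics/s20.png

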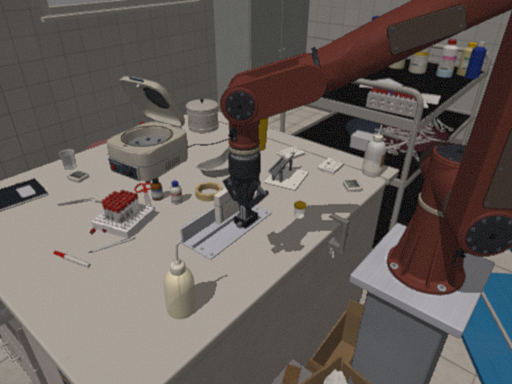

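```bash
python3 -c "
from h import *
print(manip.finish_job()); print(manip.state()['t'])"
```

```text
the job is handed in; nothing more can be done
None
the job is handed in; nothing more can be done
```

The slide case stands upright and released in the lane, and the roller lies on its side face. I handed the job in at about 21.5 s of the 38 s; no verdict is reported.

**What I did**
- The tool could not be tilted to match the leaning case. I gripped the case's free upper half at 25 N and drew it out along its own z, past the lip. The jaws then turned it flush: the opening read 22 mm and the load was about 3 N.
- I set it in the open end of the lane with its middle at dock y ≈ +67 mm and let go. Pictures showed it standing clear of the roller.
- I then pushed its end with the shut fingertips past the roller and backed away. The highest measured contact force was about 10 N in any direction.

**Last checks**
- **Case:** the top and scene pictures put its middle at dock y ≈ -55 to -60 mm, on the fence side of the lane and upright to about 1°.
- **Switch arm:** swing of about 0.8 rad, judged from the top picture alone; it trips at 0.45. There is no direct reading of it.
- **Bystanders:** the cup, bottles, timer and tape look unmoved in the last scene picture, judged by eye only.
- **Robot:** clear of everything, contact force about 0 N.

**What disagreed**
- My first wrist-camera estimate put the case's lower edge about 11 mm too low in the grip. The scene view corrected it before I lowered the case.
- In the final top view the case's corners lie about 1 px (3 to 5 mm) from the predicted ones. That is still inside the required range.

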